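# Scoop wax into the melting pan and hang the scoop up

### The job

Use the scoop to move all five wax buttons from the long metal trough into the round pan, without the gripper touching the wax and without ramming the scoop into the trough. Then hang the scoop by its hooked handle over the rack's upper rail and let go of it. Leave the pan standing where it is and do not disturb the paint tubs, jar, tube and brush.

Things in the scene. Friction and masses are not known exactly. Their poses are not given: they have to be found in the camera images.
- trough: Open rectangular aluminium trough, fixed to the table: 260 long (its x axis) x 94 wide (y) x 30 mm high outside, walls and floor 5 mm, inside 250 x 84 x 25 mm deep. Origin at the centre of its underside, on the table. The wax always starts in the -x half (the end nearer the robot); the other half is empty.
- scoop: Flat-bottomed steel scoop, 180 g, standing on the table. Tray 78 mm wide (y), walls 2 to 3 mm thick and 32 high at the sides (x = -45 to 45) and back (x = 45); floor 2 mm thick, x = -55 to 45, open at the front (-x). Origin on the floor's underside. A post at the back rises to a level wooden handle running backwards, x = 41 to 150 mm, 14 wide, underside z = 60, top z = 82.
- scoop_grip (a point): Middle of the handle's thickness, a good place to grip: x = 72, z = 71 mm in the scoop's frame (axes as the scoop's).
- scoop_lip (a point): Middle of the scoop's open front edge, on its underside: x = -55, z = 0 mm in the scoop's frame.
- scoop_hook (a point): Inner corner of the hook: x = 142, z = 60 mm in the scoop's frame. Here, at the handle's far end, a flat steel tab (6 mm thick, 14 wide) points down from the handle, leaning a little towards the tray, to z = 32 mm at x = 138: tab and handle form a hook that is open downwards and towards the post.
- pan: Round dark open pan, loose, 450 g: 160 mm across, 55 mm high, wall 4 mm, floor 5 mm thick. Origin at the centre of its underside.
- rail: Tool rack fixed to the table: a steel bar, 12 mm in diameter (the rail), lies level along the rack's y axis between two posts 240 mm apart, its axis 270 mm up. A second such bar 150 mm straight below it steadies what hangs from the rail. Origin on the table under the middle of the bars.
- rail_mid (a point): Middle of the upper bar (the rail), on its axis, 270 mm above the table.
- wax0: Button of hard wax, 12 g: a round disc 23 mm across and 16 mm high with widely bevelled rims (flat faces 9 mm across). Origin at the centre of the face that it lies on at the start.
- wax1: Button of hard wax, 12 g: a round disc 23 mm across and 16 mm high with widely bevelled rims (flat faces 9 mm across). Origin at the centre of the face that it lies on at the start.
- wax2: Button of hard wax, 12 g: a round disc 23 mm across and 16 mm high with widely bevelled rims (flat faces 9 mm across). Origin at the centre of the face that it lies on at the start.
- wax3: Button of hard wax, 12 g: a round disc 23 mm across and 16 mm high with widely bevelled rims (flat faces 9 mm across). Origin at the centre of the face that it lies on at the start.
- wax4: Button of hard wax, 12 g: a round disc 23 mm across and 16 mm high with widely bevelled rims (flat faces 9 mm across). Origin at the centre of the face that it lies on at the start.
- tub_a: Bystander, loose: small lidded paint tub, 64 mm across, 40 high. Origin at its underside, on the table.
- tub_b: Bystander, loose: lidded paint tub, 84 mm across, 38 high. Origin at its underside, on the table.
- tub_c: Bystander, loose: two lidded tubs one on the other, 80 mm across, 80 high in all. Origin at its underside, on the table.
- jar: Bystander, loose: round jar with a black lid, 68 mm across, 75 high. Origin at its underside, on the table.
- paint_tube: Bystander, loose: white paint tube with a black cap, lying, about 140 x 40 x 20 mm. Origin at its underside, on the table.
- brush: Bystander, loose: paint brush lying on the table, about 20 mm high. Origin at its underside, on the table.
Not all that is in view belongs to the job. There is more than one size of the pan; the one meant has the size given above.

How it is judged:
By the outcome, as a careful person would: the job done as asked, in the order asked, and still so for the second after the job is handed in, with the robot touching nothing.
It also fails if it takes over 70 s, if anything falls off the work surface, if the arm or the gripper's body presses on something with over 40 N, if the wrist force passes 120 N, or if a joint passes its speed limit or range.

### The arm

A 6-joint arm with a two-finger parallel gripper is mounted at the origin on the work surface. World frame = base frame: x ahead of the robot, y to its left, z up, the work surface at z = 0. Lengths are in m, angles in rad, forces in N, time in s.
With the tool pointing down it reaches from about 0.3 to 0.775 m from the base axis. Payload 14.6 kg.
Tool frame: the origin (TCP) lies on the mounting face of the last link; the fingertips stand 199 mm ahead of it and the grasp point (between the pads) lies 180 mm ahead of it; z points along the fingers, y is the direction in which the jaws open and shut (so a half turn about z gives the same grasp; the last joint's range is limited). The gripper opens to 94 mm and grips with 3 to 60 N. Pads are 16 mm wide; open, the fingers measure 119 mm over their backs; the gripper's body (75 mm by 177 mm) begins 78 mm behind the grasp point.
Start: joints at [-1.218, 0.3, 1.521, -0, 1.321, -0.067], TCP at [0.224, -0.502, 0.405] pointing down, gripper open.
Joint ranges: [-3.03, 3.03], [-0.79, 2.21], [0.23, 2.52], [-1.04, 4.18], [0, 3.07], [-2.55, 2.55]. Speed limits (rad/s): [2.22, 2.22, 2.57, 3.14, 3.14, 3.14].

### API

Orientations are given as [roll, pitch, yaw] about the fixed x, y, z axes, in that order (R = Rz(yaw) Ry(pitch) Rx(roll)).
In Python, from station import sensors, vision, job gives the robot as it stands. The module is installed in compiled form; this text tells all that it offers.
- The arm moves only by the tool arm_command, never from a script. Its argument "plan" is one flat list of numbers, 5 for each row, row after row: the closure, from -1 (fully open) to 1 (shut), so that 0 is half open, then the shift along the world's x, y, z scaled (see below), then the turn about the world's z scaled (see below). A call has 1 to 20 rows; each row is the pose to reach, as a shift and turn from the pose commanded when the call began; what a row does not reach only later rows make up. The controller multiplies each number of a shift by 400 mm and each number of a turn by 120 degrees. A row lasts 1/10 s, in which the tool goes at most 50 mm and 8.59 degrees, less where a joint would pass 70% of its speed; a pose out of reach is approached as far as the arm can. A call with a number of a shift or a turn outside -1 to 1 is refused whole. A call with a gripper value outside its range is refused whole. The fingers move at their own pace and stop on an object; "newtons" is the grip in N (left out, the last holds). Time passes only in rows, so rows that repeat a pose let the fingers close. It gives the time, the measured TCP pose, the force and the opening at its end, in the units of the state.
- sensors.get_obs(): the state, without advancing time (a new reading comes with each control period).
- vision.camera(name): name is "scene" or "top" or "wrist"; returns the picture (384x512x3 uint8, blue, green, red); there is no depth.
- vision.camera_params(name): a dict with "intrinsics" (3x3 intrinsics, pixels), "k1" (the pictures are not rectified: a ray, as slopes to the right and down, at radius r is drawn at 1 + k1 r^2 times it, then the intrinsics apply), "rvec" (rotation vector, rad) and "tvec" (3), from world to camera coordinates, as OpenCV has them. Camera axes: x right, y down, z forward; pixel columns grow to the right and rows downward; lengths in m; the calibration is good to about 2 mm. A picture is of the moment at which its call begins: read the wrist's pose just before it. camera_params takes no time and is no camera call; for the wrist camera it gives the pose at the moment of the call.
- job.hand_in(): hands the job in, once; it reports no verdict.
Trained networks look in the newest picture that a camera, given by its name, has taken for a name from the list of things; names that differ only in an ending like _2 or _b are one class to them, and where a whole thing is asked for, a point or a joint stands for the part that bears it (a point fixed in the world has none). Each returns a list of dicts, best first, with "confidence" (0 to 1); they miss things now and then, are a little off and sometimes report something else, mostly with a low value. They report only what shows in the picture. A call takes as long as a camera call. They do not tell look-alikes from the thing itself.
- vision.search_frame(name, camera): "at" ([row, column] in pixels, amid what is visible of it).
- vision.silhouettes(name, camera): "mask" (384x512 bool, what is visible of it) and "at" ([row, column] in pixels, amid what is visible of it).
- vision.pinpoint(name, camera): "at" ([row, column] in pixels: a listed point, or the origin of a listed thing).
The state is a dict: "time_s": time; "qpos": joint angles; "joint_vel": joint speeds; "tau": joint torques, N m; "ee_pos": TCP position; "eef_rot": TCP orientation; "force": force on the tool from outside, world axes, zero at the start; "moment": the same for the moment, N m; "grip_width": finger opening in m.
Only numpy, scipy, OpenCV 4.12 (cv2) and the standard library are available. Lean on these libraries where they do the work, as an engineer would, in place of code of your own. Each camera call takes 0.05 s, during which the arm holds its last target.

## Working session

There is one attempt and no reset: what is moved stays moved. The work goes in short steps, Python scripts to look and compute and a tool call to move; the robot and the scene stay as the last step left them, time stands still between calls to the robot, and variables do not carry over. Pictures are saved under pics/ and viewed, and the job is handed in when it is done.

Besides the shell and the picture viewer there is one more tool, called after "Call:" in YAML: its name, and indented under it one key for each argument. arm_command: Moves the arm, as the interface text tells. Its arguments: {"type":"object","properties":{"plan":{"type":"array"},"newtons":{"type":"number"}},"required":["plan"]}

```bash
mkdir -p pics; ls
python3 - <<'E'
from station import sensors, vision, job
import cv2
print(sensors.get_obs())
for n in ["scene","top","wrist"]:
    cv2.imwrite(f"pics/{n}0.png",vision.camera(n)); print(n,vision.camera_params(n))
E
```

```text
pics
{'time_s': 0.0, 'qpos': array([-1.21762744e+00,  3.00462075e-01,  1.52158549e+00,  1.89974453e-05,
        1.32073318e+00, -6.66040811e-02]), 'joint_vel': array([ 0.00110013, -0.00094182, -0.00059592,  0.00049496, -0.00054982,
       -0.00068152]), 'tau': array([ 3.90716332e-04, -5.31806874e+01, -3.52736342e+01,  7.08390889e-02,
        2.44322070e-02, -5.12011843e-05]), 'ee_pos': array([ 0.22413767, -0.50221603,  0.40408929]), 'eef_rot': array([-3.14040841e+00, -9.74339640e-05,  4.19768200e-01]), 'force': array([-0.20792438,  0.42095172,  0.25667456]), 'moment': array([ 0.01269094,  0.04451757, -0.025504  ]), 'grip_width': 0.09383809452795963}
scene {'intrinsics': array([[357.85909708,   0.        , 258.32362221],
       [  0.        , 357.85909708, 186.49438766],
       [  0.        ,   0.        ,   1.        ]]), 'k1': -0.10419167594893615, 'rvec': array([ 0.97283755,  2.43044658, -1.07571267]), 'tvec': array([ 0.32289964, -0.14361339,  1.54346546])}
top {'intrinsics': array([[441.40075391,   0.        , 256.58542732],
       [  0.        , 441.40075391, 190.06113897],
       [  0.        ,   0.        ,   1.        ]]), 'k1': 0.004141351443975537, 'rvec': array([ 2.18437671, -2.19573413,  0.04687549]), 'tvec': array([0.07310744, 0.53314698, 1.66357542])}
wrist {'intrinsics': array([[331.54605208,   0.        , 256.09380768],
       [  0.        , 331.54605208, 191.41852189],
       [  0.        ,   0.        ,   1.        ]]), 'k1': -0.01723483011168435, 'rvec': array([-2.4251408 ,  1.5734477 ,  0.22837829]), 'tvec': array([-0.54973434, -0.02870952,  0.39254812])}
```

View pics/scene0.png

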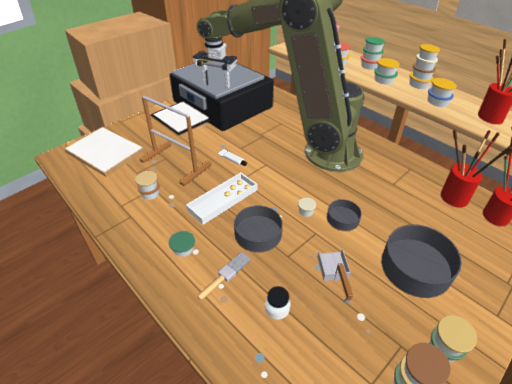

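View pics/top0.png

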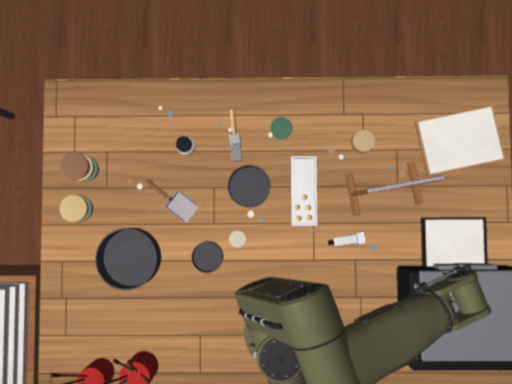

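View pics/wrist0.png

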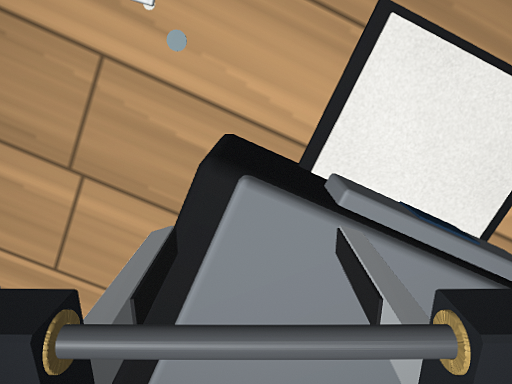

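```bash
cat > h.py <<'E'
import numpy as np, cv2
from station import sensors, vision, job
def cam(n):
    p=vision.camera_params(n); R,_=cv2.Rodrigues(np.array(p["rvec"])); 
    return p["intrinsics"],p["k1"],R,np.array(p["tvec"])
def proj(P,c):
    K,k,R,t=c; P=np.atleast_2d(P); q=P@R.T+t; s=q[:,:2]/q[:,2:]; r2=(s**2).sum(1,keepdims=True); s=s*(1+k*r2)
    return np.c_[s[:,0]*K[0,0]+K[0,2], s[:,1]*K[1,1]+K[1,2]]   # col,row
def ray(uv,c):
    K,k,R,t=c; d=np.array([(uv[0]-K[0,2])/K[0,0],(uv[1]-K[1,2])/K[1,1]]); s=d.copy()
    for _ in range(30): s=d/(1+k*(s@s))
    return -R.T@t, R.T@np.array([s[0],s[1],1.])
def onz(uv,c,z):
    o,v=ray(uv,c); return o+v*(z-o[2])/v[2]
def tri(obs):
    A=np.zeros((3,3));b=np.zeros(3)
    for uv,c in obs:
        o,v=ray(uv,c); v=v/np.linalg.norm(v); M=np.eye(3)-np.outer(v,v); A+=M;b+=M@o
    return np.linalg.solve(A,b)
E
python3 - <<'E'
from h import *
ct,cs=cam("top"),cam("scene")
print("campos",-ct[2].T@ct[3],-cs[2].T@cs[3])
vision.camera("top");vision.camera("scene")
for n,z in [("trough",0.0),("scoop",0),("scoop_grip",.071),("scoop_lip",0),("scoop_hook",.06),("pan",0),("rail",0),("rail_mid",.27),("wax0",.005),("tub_a",0),("tub_b",0),("tub_c",0),("jar",0),("paint_tube",0),("brush",0)]:
    for cn,c in (("top",ct),("scene",cs)):
        for r in vision.pinpoint(n,cn):
            if r["confidence"]<.25: continue
            uv=(r["at"][1],r["at"][0]); print(n,cn,np.round(uv,1),round(r["confidence"],2),onz(uv,c,z).round(4))
print(sensors.get_obs()["time_s"])
a=cv2.imread("pics/top0.png")
cv2.imwrite("pics/top0a.png",cv2.resize(a[100:290,90:290],None,fx=4,fy=4,interpolation=cv2.INTER_CUBIC)[:600])
cv2.imwrite("pics/top0b.png",cv2.resize(a[130:270,270:460],None,fx=4,fy=4,interpolation=cv2.INTER_CUBIC))
E
```

```text
campos [0.44538077 0.05425084 1.6899013 ] [1.09846879 0.66717198 0.92489051]
trough top [193.7 214.7] 0.71 [0.4411 0.3117 0.    ]
trough top [302.7 193.2] 0.58 [ 0.5213 -0.106   0.    ]
trough scene [224.5 196.6] 0.74 [ 0.5145 -0.1131  0.    ]
trough scene [235.8 184.9] 0.53 [ 0.4405 -0.1335  0.    ]
scoop top [182.4 205. ] 0.67 [0.4785 0.3551 0.    ]
scoop top [236.7 240.1] 0.28 [0.3436 0.1472 0.    ]
scoop_grip top [161.7 191. ] 0.58 [0.529 0.419 0.071]
scoop_grip scene [341.  273.7] 0.67 [0.5234 0.4168 0.071 ]
scoop_grip scene [228.9 199.2] 0.5 [ 0.5566 -0.0329  0.071 ]
scoop_lip top [193.1 214. ] 0.79 [0.4438 0.314  0.    ]
scoop_lip scene [324.1 252.3] 0.63 [0.4485 0.3076 0.    ]
scoop_lip scene [227.  199.8] 0.26 [ 0.5187 -0.0935  0.    ]
scoop_hook top [147.5 184.2] 0.77 [0.5551 0.4744 0.06  ]
scoop_hook scene [350.3 296.4] 0.83 [0.5574 0.4766 0.06  ]
scoop_hook scene [277.8 306.6] 0.53 [0.7217 0.3594 0.06  ]
pan top [209.8 257.5] 0.92 [0.2782 0.2499 0.    ]
pan top [248.3 185.1] 0.85 [0.5535 0.1022 0.    ]
pan top [132.2 257.6] 0.56 [0.279 0.546 0.   ]
pan scene [341.3 219.5]
[... 1744 characters left out ...]
.3 134.5] 0.73 [ 0.7484 -0.0259  0.    ]
tub_c top [358.7 143.7] 0.7 [ 0.7107 -0.3231  0.    ]
tub_c top [149.5 184. ] 0.56 [0.5599 0.4821 0.    ]
tub_c top [238.7 239.2] 0.48 [0.347  0.1396 0.    ]
tub_c scene [147.6 191.1] 0.83 [ 0.7099 -0.3388 -0.    ]
tub_c scene [302.9 207.3] 0.75 [0.3436 0.1257 0.    ]
tub_c scene [182.9 246.8] 0.71 [ 0.766  -0.0239  0.    ]
jar top [189.3 145.5] 0.5 [0.7079 0.3293 0.    ]
jar scene [277.9 307.3] 0.93 [0.697  0.3398 0.    ]
paint_tube top [343.9 239. ] 0.71 [ 0.3461 -0.2607  0.    ]
paint_tube scene [234.8 159.6] 0.74 [ 0.3384 -0.2568  0.    ]
brush top [234.4 134.3] 0.69 [0.7503 0.1551 0.    ]
brush scene [225.5 279.2] 0.86 [0.7441 0.166  0.    ]
1.75
```

View pics/top0a.png

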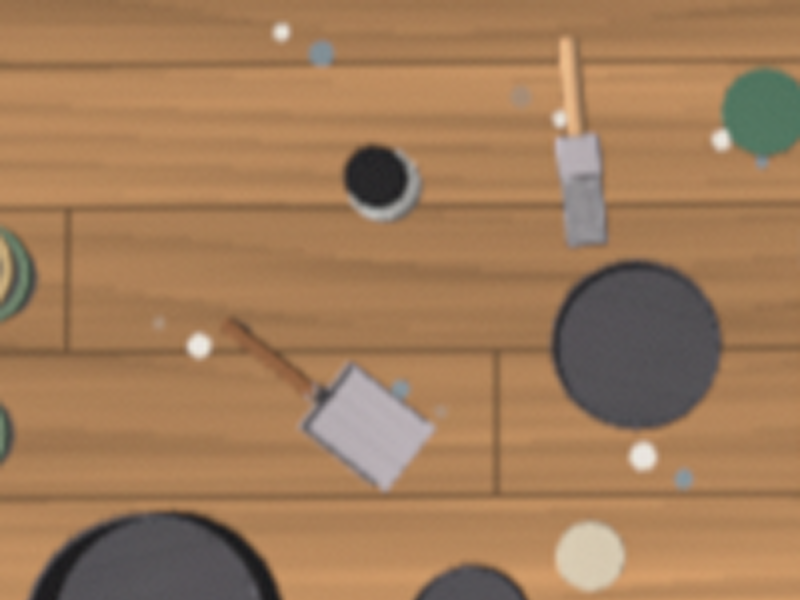

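View pics/top0b.png

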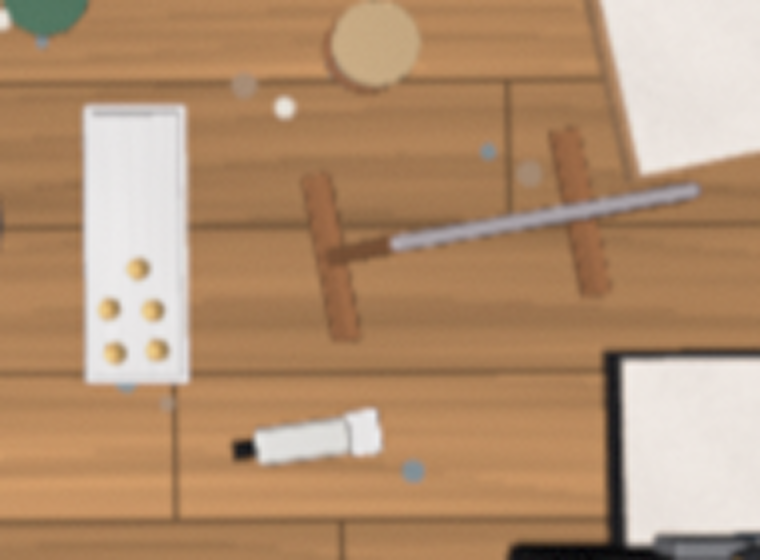

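Run:
```python
from h import *
c=cam("wrist"); o=-c[2].T@c[3]; s=sensors.get_obs(); 
from scipy.spatial.transform import Rotation as R
Rt=R.from_euler("xyz",s["eef_rot"]).as_matrix()
print("cam in tool",Rt.T@(o-s["ee_pos"]),"axes in tool\n",(c[2]@Rt).round(3))
```

```text
cam in tool [ 0.08408633 -0.00024102  0.01967639] axes in tool
 [[-0.     1.    -0.001]
 [-0.959 -0.    -0.284]
 [-0.284  0.001  0.959]]
```

Call:
arm_command:
  plan: [-1,0.69,0.987,0.04,-0.2,-1,0.69,0.987,0.04,-0.2,-1,0.69,0.987,0.04,-0.2,-1,0.69,0.987,0.04,-0.2,-1,0.69,0.987,0.04,-0.2,-1,0.69,0.987,0.04,-0.2,-1,0.69,0.987,0.04,-0.2,-1,0.69,0.987,0.04,-0.2,-1,0.69,0.987,0.04,-0.2,-1,0.69,0.987,0.04,-0.2,-1,0.69,0.987,0.04,-0.2,-1,0.69,0.987,0.04,-0.2]

```text
time_s: 2.95
ee_pos: [0.5003, -0.107, 0.4204]
eef_rot: [3.142, 0.0, 0.003]
force: [0.2, -0.8, -0.1]
grip_width: 0.0938
```

Run:
```python
from h import *
import pickle
s=sensors.get_obs(); print(s["ee_pos"],s["eef_rot"],s["joint_vel"].round(3),s["time_s"])
c=cam("wrist"); im=vision.camera("wrist"); cv2.imwrite("pics/w1.png",im); pickle.dump(c,open("w1.pkl","wb"))
```

```text
[ 0.50028097 -0.10700753  0.4204415 ] [3.14157136e+00 4.47265829e-04 2.54294111e-03] [-0.038 -0.011  0.011 -0.003 -0.001 -0.007] 2.95
```

View pics/w1.png

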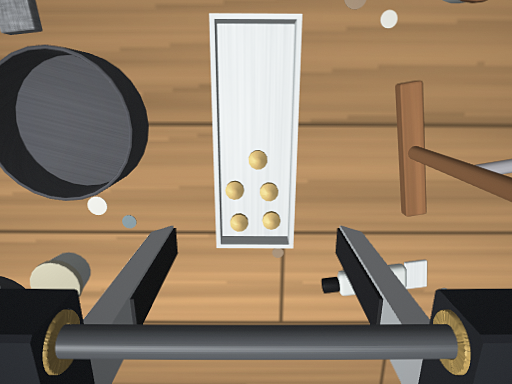

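Run:
```python
from h import *
import pickle
from scipy.optimize import least_squares
c=pickle.load(open("w1.pkl","rb")); im=cv2.imread("pics/w1.png")
vision.camera("wrist")
for r in vision.silhouettes("trough","wrist")[:2]:
    print(r["confidence"],r["at"],r["mask"].sum())
    m=r["mask"].astype(np.uint8)
    cn=max(cv2.findContours(m,0,1)[0],key=cv2.contourArea)
    ap=cv2.approxPolyDP(cn,5,True)[:,0]; print(ap.tolist())
cv2.imwrite("pics/w1c.png",cv2.resize(im[5:260,195:315],None,fx=2.3,fy=2.3,interpolation=cv2.INTER_CUBIC))
hsv=cv2.cvtColor(im,cv2.COLOR_BGR2HSV); m=((hsv[:,:,1]<40)&(hsv[:,:,2]>190)).astype(np.uint8); m[:, :195]=0; m[:,315:]=0; m[260:]=0
cn=max(cv2.findContours(m,0,1)[0],key=cv2.contourArea); h=cv2.convexHull(cn); print(cv2.approxPolyDP(h,4,True)[:,0].tolist())
```

```text
0.76 [113.0, 249.7] 18837
[[208, 12], [216, 246], [291, 247], [300, 14]]
0.57 [277.8, 403.0] 1341
[[426, 284], [425, 259], [388, 265], [407, 286]]
[[302, 14], [292, 247], [216, 247], [209, 13]]
```

View pics/w1c.png

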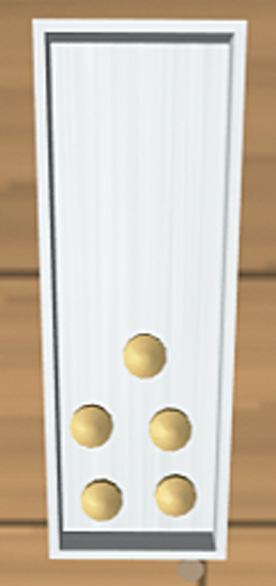

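```bash
cat > fit.py <<'E'
from h import *
from scipy.optimize import least_squares
def fitbox(uvs,c,z,L=.26,W=.094):
    # order: near-left(-x,+y), near-right(-x,-y), far-right, far-left
    loc=np.array([[-L/2,W/2],[-L/2,-W/2],[L/2,-W/2],[L/2,W/2]])
    def f(p):
        R=np.array([[np.cos(p[2]),-np.sin(p[2])],[np.sin(p[2]),np.cos(p[2])]])
        P=np.c_[loc@R.T+p[:2],np.full(4,z)]
        return (proj(P,c)-uvs).ravel()
    r=least_squares(f,[.52,-.107,0]); return r.x,r.fun.reshape(4,2)
E
python3 - <<'E'
from fit import *
import pickle
c=pickle.load(open("w1.pkl","rb")); im=cv2.imread("pics/w1.png")
hsv=cv2.cvtColor(im,cv2.COLOR_BGR2HSV); sat=hsv[:,:,1].astype(float)
# edges: sat threshold crossing subpixel
def cross(v,x,thr=70):
    for i in range(len(v)-1):
        if v[i]>thr>=v[i+1]: return x[i]+(x[i+1]-x[i])*(v[i]-thr)/(v[i]-v[i+1])
L=[];Rr=[];T=[];B=[]
for r in range(25,240,5):
    x=np.arange(195,235);L.append((cross(sat[r,x],x),r))
    x=np.arange(315,275,-1);Rr.append((cross(sat[r,x],x),r))
for k in range(225,290,4):
    y=np.arange(3,25);T.append((k,cross(sat[y,k],y)))
    y=np.arange(262,235,-1);B.append((k,cross(sat[y,k],y)))
def ln(p):
    p=np.array([q for q in p if None not in q],np.float32); v=cv2.fitLine(p,cv2.DIST_HUBER,0,.01,.01).ravel(); return np.cross([v[2],v[3],1],[v[2]+v[0],v[3]+v[1],1])
def X(a,b): q=np.cross(a,b); return q[:2]/q[2]
l,r,t,b=map(ln,(L,Rr,T,B))
uv=np.array([X(l,b),X(r,b),X(r,t),X(l,t)]); print(uv.round(1).tolist())
p,res=fitbox(uv,c,.03); print(p,res.round(2).tolist())
for q in uv: print(onz(q,c,.03).round(4))
# waxes
m=((hsv[:,:,1]>90)&(hsv[:,:,0]>15)&(hsv[:,:,0]<30)&(hsv[:,:,2]>120)).astype(np.uint8)
m[:,:220]=0;m[:,290:]=0;m[235:]=0;m[:25]=0
n,_,st,ce=cv2.connectedComponentsWithStats(m)
for i in range(1,n):
    if st[i,4]>60:
        w=onz(ce[i],c,.013); d=w[:2]-p[:2]; print("wax",w[:2].round(4),"in trough",(np.cos(p[2])*d[0]+np.sin(p[2])*d[1]).round(4),(-np.sin(p[2])*d[0]+np.cos(p[2])*d[1]).round(4))
# pan in top cam
a=cv2.imread("pics/top0.png"); ct=cam("top")
g=a.max(2); m=(g<95).astype(np.uint8); m[:,:215]=0;m[:,285:]=0;m[:150]=0;m[225:]=0
cn=max(cv2.findContours(m,0,1)[0],key=cv2.contourArea); e=cv2.fitEllipse(cn); print(e)
w=onz(e[0],ct,.055);print("pan",w, onz((e[0][0]+e[1][0]/2,e[0][1]),ct,.055)-w)
E
```

```text
[[215.5, 247.5], [293.0, 248.2], [302.3, 12.9], [208.1, 12.3]]
[ 0.53235306 -0.10512121 -0.00289636] [[0.48, -0.22], [-0.53, -0.55], [-0.58, 0.23], [0.62, 0.23]]
[ 0.4022 -0.0571  0.03  ]
[ 0.4015 -0.1524  0.03  ]
[ 0.6624 -0.1531  0.03  ]
[ 0.6627 -0.0579  0.03  ]
wax [ 0.5088 -0.1083] in trough -0.0236 -0.0033
wax [ 0.4708 -0.0801] in trough -0.0616 0.0249
wax [ 0.4689 -0.1224] in trough -0.0634 -0.0175
wax [ 0.4314 -0.1258] in trough -0.1009 -0.0209
wax [ 0.4286 -0.0852] in trough -0.1038 0.0196
((248.55638122558594, 185.5899200439453), (40.50291061401367, 40.8550910949707), 105.2489013671875)
pan [0.5481625  0.09967285 0.055     ] [-0.00041678 -0.07515164  0.        ]
```

Call:
arm_command:
  plan: [-1,0.045,0.975,0,0.467,-1,0.045,0.975,0,0.467,-1,0.045,0.975,0,0.467,-1,0.045,0.975,0,0.467,-1,0.045,0.975,0,0.467,-1,0.045,0.975,0,0.467,-1,0.045,0.975,0,0.467,-1,0.045,0.975,0,0.467,-1,0.045,0.975,0,0.467]

```text
time_s: 4.0
ee_pos: [0.518, 0.2852, 0.4201]
eef_rot: [-3.141, -0.0, 0.982]
force: [1.1, -1.1, -0.3]
grip_width: 0.0941
```

Call:
arm_command:
  plan: [-1,0,0.335,-0.15,0,-1,0,0.335,-0.15,0,-1,0,0.335,-0.15,0,-1,0,0.335,-0.15,0,-1,0,0.335,-0.15,0]

```text
time_s: 4.5
ee_pos: [0.5187, 0.4156, 0.36]
eef_rot: [-3.141, 0.001, 0.978]
force: [0.3, 0.4, -0.2]
grip_width: 0.0942
```

Run:
```python
from h import *
import pickle
s=sensors.get_obs(); print(s["ee_pos"],s["eef_rot"],s["joint_vel"].round(3),s["time_s"])
c=cam("wrist"); im=vision.camera("wrist"); cv2.imwrite("pics/w2.png",im); pickle.dump(c,open("w2.pkl","wb"))
for n,z in [("scoop_grip",.071),("scoop_lip",0),("scoop_hook",.06)]:
    for r in vision.pinpoint(n,"wrist")[:2]: uv=r["at"][::-1]; print(n,np.round(uv,1),r["confidence"],onz(uv,c,z).round(4))
```

```text
[0.5187451 0.4156451 0.359991 ] [-3.14135192e+00  1.32896887e-03  9.78436269e-01] [-0.027 -0.042  0.004 -0.002  0.002 -0.002] 4.5
scoop_grip [253.6 191.7] 0.64 [0.5192 0.4194 0.071 ]
scoop_lip [248.1 274.5] 0.87 [0.4455 0.3226 0.    ]
scoop_hook [264.7 103.7] 0.62 [0.5669 0.4739 0.06  ]
```

View pics/w2.png

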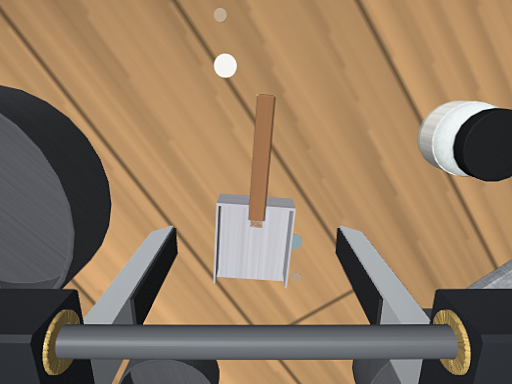

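```bash
python3 - <<'E'
from h import *
import pickle
c=pickle.load(open("w2.pkl","rb")); im=cv2.imread("pics/w2.png")
hsv=cv2.cvtColor(im,cv2.COLOR_BGR2HSV)
for r in (95,96,97,98,120,150,180,200,218,220,222,224): print(r,im[r,245:280:1].sum(1).tolist() if r in(150,) else '', hsv[r,262 if r<150 else 257])
E
python3 - <<'E'
import cv2
im=cv2.imread("pics/w2.png"); cv2.imwrite("pics/w2c.png",cv2.resize(im[85:300,200:310],None,fx=2.7,fy=2.7,interpolation=cv2.INTER_CUBIC))
E
```

```text
95  [ 13 132 172]
96  [ 13 131 164]
97  [ 13 130 161]
98  [ 13 128 161]
120  [ 13 127 162]
150 [424, 436, 446, 456, 456, 458, 464, 429, 348, 349, 351, 354, 355, 355, 357, 355, 357, 363, 357, 360, 361, 360, 365, 356, 291, 239, 297, 324, 276, 257, 299, 335, 376, 409, 435] [ 13 128 160]
180  [ 14 131 162]
200  [ 13 129 162]
218  [ 13 129 164]
220  [ 13 117 165]
222  [ 10  66 173]
224  [ 13 117 165]
```

View pics/w2c.png

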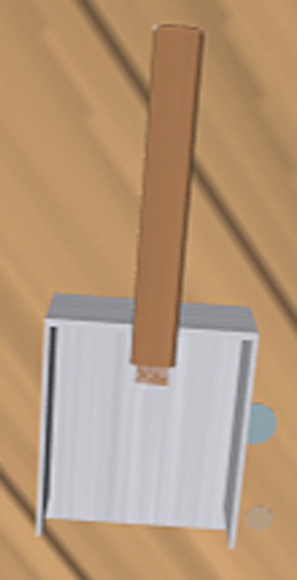

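Run:
```python
from h import *
import pickle
from scipy.optimize import least_squares
c=pickle.load(open("w2.pkl","rb"))
k=lambda x,y:(x/2.7+200-.3,y/2.7+85-.3)
obs=[((150,0,82),k(178,29)),((41,0,82),k(154,366)),((45,39,32),k(45,321)),((45,-39,32),k(258,333)),((-55,37,2),k(50,519)),((-55,-37,2),k(225,528)),((-45,39,32),k(39,536)),((-45,-39,32),k(232,548))]
P=np.array([o[0] for o in obs])/1000; uv=np.array([o[1] for o in obs])
def f(p):
    a=p[2];R=np.array([[np.cos(a),-np.sin(a),0],[np.sin(a),np.cos(a),0],[0,0,1]])
    return (proj(P@R.T+[p[0],p[1],0],c)-uv).ravel()
r=least_squares(f,[.48,.36,.98],loss="soft_l1"); print(r.x,np.degrees(r.x[2]),f(r.x).reshape(-1,2).round(1).tolist())
a=r.x[2]; print("grip",r.x[:2]+.072*np.array([np.cos(a),np.sin(a)]))
```

```text
[0.47909408 0.36114655 0.91192558] 52.2494868877363 [[-0.0, -0.5], [-0.8, 9.2], [0.2, -0.6], [0.5, -0.1], [0.2, -0.2], [-0.7, 0.2], [-0.3, 0.1], [1.5, -0.1]]
grip [0.52317423 0.4180758 ]
```

Call:
arm_command:
  plan: [-1,0.013,0.004,-0.1,-0.032,-1,0.013,0.004,-0.2,-0.032,-1,0.013,0.004,-0.2725,-0.032,-1,0.013,0.004,-0.2725,-0.032,1,0.013,0.004,-0.2725,-0.032,1,0.013,0.004,-0.2725,-0.032,1,0.013,0.004,-0.2725,-0.032,1,0.013,0.004,-0.2725,-0.032,1,0.013,0.004,-0.2725,-0.032,1,0.013,0.004,-0.2725,-0.032,1,0.013,0.004,-0.2725,-0.032,1,0.013,0.004,-0.2725,-0.032]
  newtons: 60

```text
time_s: 5.9
ee_pos: [0.5234, 0.4182, 0.2517]
eef_rot: [-3.142, 0.0, 0.912]
force: [0.0, 1.0, -0.3]
grip_width: 0.0331
```

Run:
```python
from h import *
s=sensors.get_obs(); print(s)
cv2.imwrite("pics/w3.png",vision.camera("wrist"))
```

```text
{'time_s': 5.9, 'qpos': array([6.19467569e-01, 7.10977115e-01, 1.27910859e+00, 5.49576698e-06,
       1.15158258e+00, 1.27826954e+00]), 'joint_vel': array([-0.00135129,  0.00162735, -0.00100777,  0.00048194,  0.00095445,
       -0.0015742 ]), 'tau': array([ 1.79813138e-03, -7.23153377e+01, -3.27846694e+01,  3.36061546e-02,
       -6.44110143e-02, -5.94370454e-05]), 'ee_pos': array([0.52336211, 0.41816563, 0.2516522 ]), 'eef_rot': array([-3.14156604e+00,  7.09753702e-05,  9.11992121e-01]), 'force': array([ 0.00446471,  0.98418865, -0.34358578]), 'moment': array([-0.01265066,  0.003808  ,  0.05020319]), 'grip_width': 0.033122178687337196}
```

View pics/w3.png

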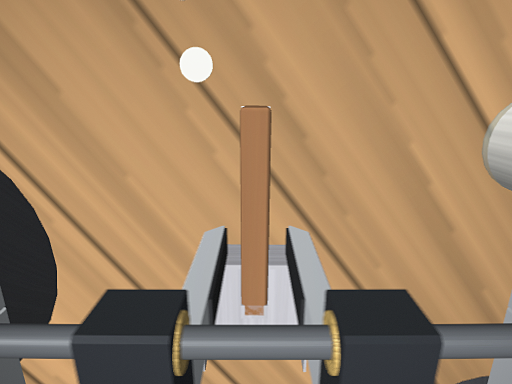

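Handle (cols 241–270, top at row 106) is centred between the pads, which are still closing at 33 mm. Continue closing, then lift a little.

Call:
arm_command:
  plan: [1,0,0,0,0,1,0,0,0,0,1,0,0,0,0,1,0,0,0,0,1,0,0,0,0,1,0,0,0,0]
  newtons: 60

```text
time_s: 6.55
ee_pos: [0.5234, 0.4182, 0.2516]
eef_rot: [-3.142, 0.0, 0.912]
force: [0.4, 0.1, -2.2]
grip_width: 0.0133
```

Call:
arm_command:
  plan: [1,0,0,0.05,0,1,0,0,0.1,0,1,0,0,0.15,0,1,0,0,0.2,0,1,0,0,0.2,0]
  newtons: 60

```text
time_s: 7.05
ee_pos: [0.5235, 0.4183, 0.3344]
eef_rot: [3.14, -0.004, 0.912]
force: [0.4, 0.0, -1.8]
grip_width: 0.0132
```

Run:
```python
from h import *
s=sensors.get_obs(); print(s["ee_pos"],s["force"],s["moment"],s["grip_width"],s["time_s"])
cv2.imwrite("pics/w4.png",vision.camera("wrist"))
im=vision.camera("scene");cv2.imwrite("pics/s4.png",cv2.resize(im[130:330,220:440],None,fx=3,fy=3,interpolation=cv2.INTER_CUBIC))
```

```text
[0.52353129 0.41825444 0.33442527] [ 0.41778866  0.01997917 -1.78271942] [ 0.02306131 -0.08586504  0.04184369] 0.01320383286174719 7.05
```

View pics/w4.png

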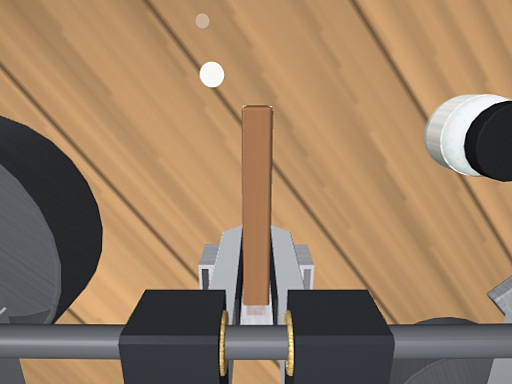

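View pics/s4.png

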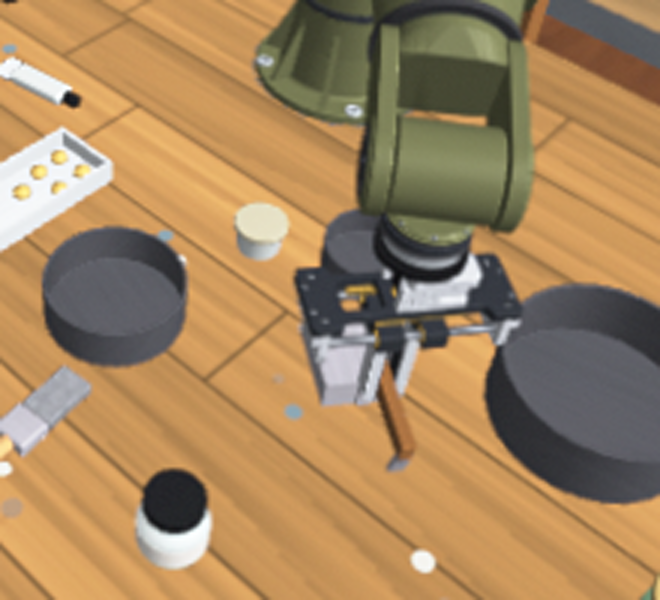

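Call:
arm_command:
  plan: [1,0.05,-0.12,0.1,-0.06,1,0.09,-0.24,0.15,-0.12,1,0.13,-0.36,0.15,-0.18,1,0.17,-0.48,0.15,-0.25,1,0.21,-0.6,0.15,-0.31,1,0.25,-0.72,0.15,-0.37,1,0.3,-0.84,0.15,-0.437,1,0.35,-0.975,0.15,-0.437,1,0.35,-0.975,0.15,-0.437]

```text
time_s: 8.05
ee_pos: [0.6641, 0.0246, 0.3896]
eef_rot: [3.141, 0.002, -0.006]
force: [-0.6, 0.8, -2.9]
grip_width: 0.0134
```

Call:
arm_command:
  plan: [1,0.003,-0.12,0,0,1,0.003,-0.24,0,0,1,0.003,-0.333,0,0,1,0.003,-0.333,0,0,1,0.003,-0.333,0,0]

```text
time_s: 8.55
ee_pos: [0.6646, -0.1056, 0.3899]
eef_rot: [-3.141, 0.002, -0.005]
force: [-0.4, -0.2, -1.3]
grip_width: 0.0138
```

Run:
```python
from h import *
import pickle
s=sensors.get_obs(); print(s["ee_pos"],s["eef_rot"],s["joint_vel"].round(3),s["time_s"])
pickle.dump(cam("wrist"),open("w5.pkl","wb"));cv2.imwrite("pics/w5.png",vision.camera("wrist"))
```

```text
[ 0.66455724 -0.10558974  0.38991677] [-3.14093695e+00  2.26556566e-03 -4.67073950e-03] [ 0.04  -0.011  0.001  0.005  0.002  0.005] 8.55
```

View pics/w5.png

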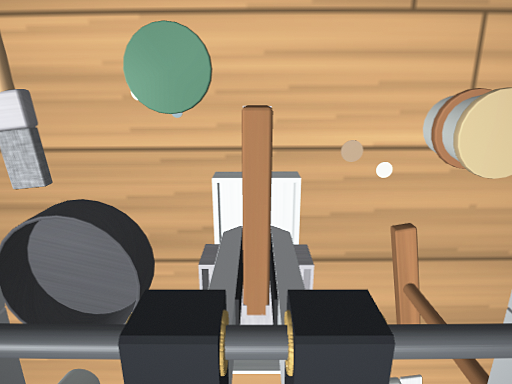

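Run:
```python
from h import *
import pickle
c=pickle.load(open("w5.pkl","rb")); im=cv2.imread("pics/w5.png")
hsv=cv2.cvtColor(im,cv2.COLOR_BGR2HSV); sat=hsv[:,:,1].astype(float)
for r in (180,200,220):
    print(r,[int(v) for v in sat[r,205:220]],[int(v) for v in sat[r,293:308]])
for col in (225,290): print(col,[int(v) for v in sat[164:182,col]])
for uv in ((212,172),(300.7,172)): print(onz(uv,c,.03))
# edge of floor inner walls
cv2.imwrite("pics/w5c.png",cv2.resize(im[160:300,190:330],None,fx=4,fy=4,interpolation=cv2.INTER_CUBIC))
```

```text
180 [115, 115, 113, 115, 116, 125, 78, 3, 3, 2, 1, 2, 2, 2, 2] [2, 2, 2, 2, 2, 3, 3, 7, 97, 124, 117, 116, 115, 115, 115]
200 [114, 115, 114, 116, 115, 118, 129, 55, 7, 4, 3, 0, 5, 10, 10] [7, 7, 4, 2, 2, 4, 7, 48, 129, 116, 114, 114, 114, 115, 114]
220 [115, 114, 115, 114, 115, 115, 118, 129, 49, 6, 4, 2, 2, 10, 12] [6, 5, 2, 2, 3, 4, 3, 136, 117, 113, 115, 114, 113, 114, 112]
225 [114, 114, 113, 114, 115, 116, 118, 97, 38, 14, 10, 10, 10, 11, 3, 0, 2, 2]
290 [112, 115, 114, 114, 113, 116, 117, 63, 29, 13, 10, 8, 10, 9, 0, 2, 2, 2]
[ 0.66838855 -0.05864567  0.03      ]
[ 0.66794489 -0.15199491  0.03      ]
```

View pics/w5c.png

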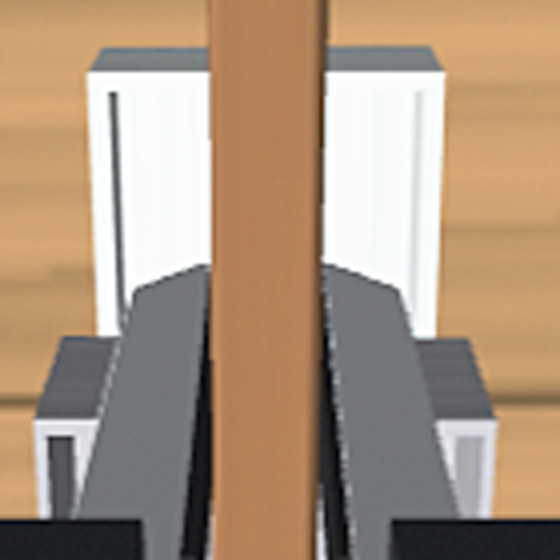

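Call:
arm_command:
  plan: [1,0,0,-0.08,0,1,0,0,-0.16,0,1,0,0,-0.24,0,1,0,0,-0.28,0,1,0,0,-0.31,0,1,0,0,-0.329,0,1,0,0,-0.329,0,1,0,0,-0.329,0]

```text
time_s: 9.4
ee_pos: [0.6648, -0.105, 0.2612]
eef_rot: [3.141, -0.002, -0.003]
force: [-0.1, -0.5, -1.6]
grip_width: 0.0139
```

Run:
```python
from h import *
s=sensors.get_obs(); print(s["ee_pos"],s["eef_rot"],s["force"],s["moment"],s["time_s"])
cv2.imwrite("pics/w6.png",vision.camera("wrist"))
im=vision.camera("scene");cv2.imwrite("pics/s6.png",cv2.resize(im[120:260,150:320],None,fx=4,fy=4,interpolation=cv2.INTER_CUBIC))
```

```text
[ 0.66480568 -0.10497609  0.26120905] [ 3.14128807e+00 -1.61738009e-03 -3.18427135e-03] [-0.11059137 -0.54721375 -1.59305119] [ 0.03816919 -0.06352328  0.05762115] 9.4
```

View pics/w6.png

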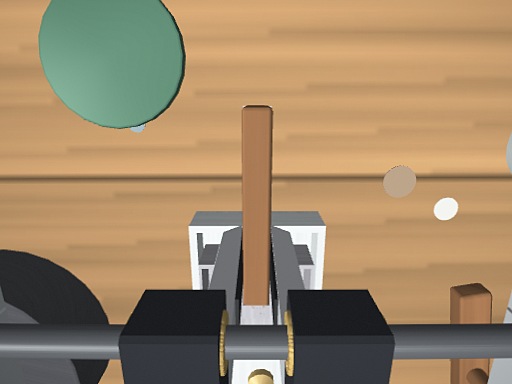

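View pics/s6.png

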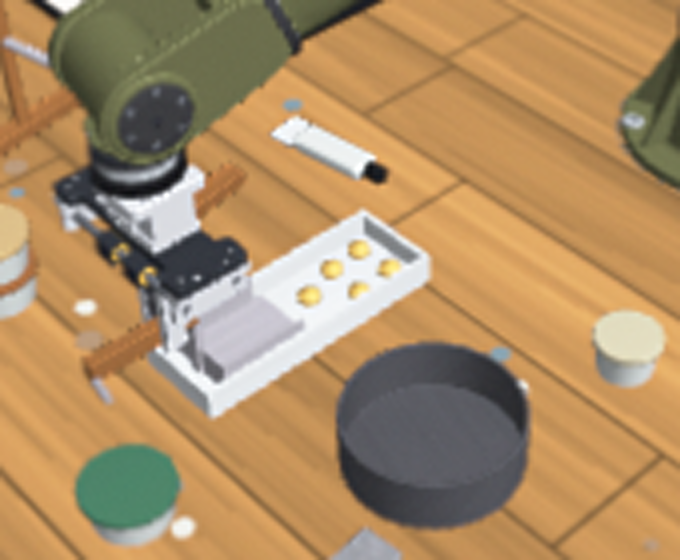

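Call:
arm_command:
  plan: [1,0,0,-0.004,0,1,0,0,-0.006,0,1,0,0,-0.008,0,1,0,0,-0.008,0,1,0,0,-0.008,0]

```text
time_s: 10.0
ee_pos: [0.6646, -0.1051, 0.2568]
eef_rot: [-3.142, 0.0, -0.003]
force: [-0.1, -0.8, -3.1]
grip_width: 0.0138
```

Call:
arm_command:
  plan: [1,0,0,-0.002,0,1,0,0,-0.002,0,1,0,0,-0.004,0,1,0,0,-0.004,0]

```text
time_s: 10.4
ee_pos: [0.6647, -0.105, 0.2563]
eef_rot: [3.141, -0.001, -0.003]
force: [-1.7, 1.2, 6.7]
grip_width: 0.0137
```

Call:
arm_command:
  plan: [1,-0.02,0,0.001,0,1,-0.04,0,0.001,0,1,-0.06,0,0.001,0,1,-0.08,0,0.001,0,1,-0.1,0,0.001,0,1,-0.12,0,0.001,0,1,-0.14,0,0.001,0,1,-0.16,0,0.001,0,1,-0.18,0.001,0.001,0,1,-0.2,0.001,0.001,0,1,-0.2,0.001,0.001,0]

```text
time_s: 11.5
ee_pos: [0.5838, -0.1047, 0.2564]
eef_rot: [3.141, -0.001, -0.003]
force: [0.5, -0.3, 6.5]
grip_width: 0.0137
```

Run:
```python
from h import *
s=sensors.get_obs(); print(s["ee_pos"],s["eef_rot"],s["force"],s["moment"],s["time_s"])
im=vision.camera("scene");cv2.imwrite("pics/s7.png",cv2.resize(im[120:260,150:320],None,fx=4,fy=4,interpolation=cv2.INTER_CUBIC))
```

```text
[ 0.58383688 -0.10469931  0.25638612] [ 3.14128034e+00 -1.05683537e-03 -3.42763212e-03] [ 0.48076564 -0.25076842  6.49221752] [-0.02470554  0.27427924 -0.05914637] 11.5
```

View pics/s7.png

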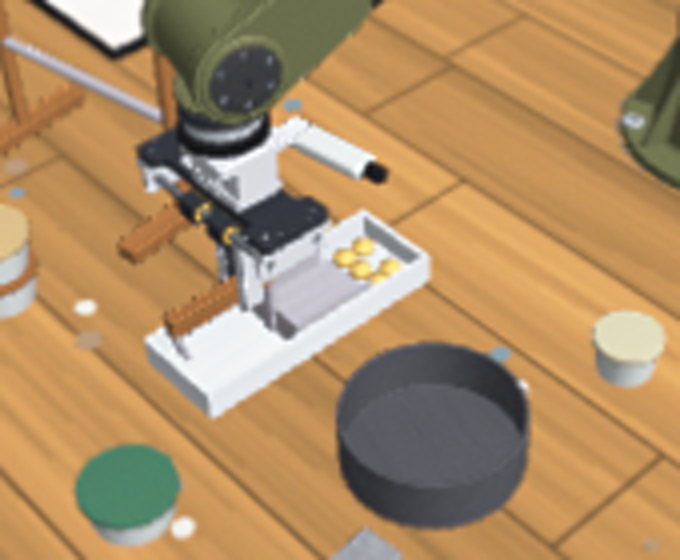

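Call:
arm_command:
  plan: [1,-0.015,0,0,0,1,-0.03,0,0,0,1,-0.045,0,0,0,1,-0.06,0,0,0,1,-0.07,0,0,0,1,-0.07,0,0,0]

```text
time_s: 12.15
ee_pos: [0.5562, -0.1047, 0.2564]
eef_rot: [3.141, -0.002, -0.003]
force: [0.8, -0.6, 7.2]
grip_width: 0.0135
```

Run:
```python
from h import *
s=sensors.get_obs(); print(s["ee_pos"],s["eef_rot"],s["force"],s["moment"],s["time_s"])
im=vision.camera("scene");cv2.imwrite("pics/s8.png",cv2.resize(im[160:220,190:280],None,fx=8,fy=8,interpolation=cv2.INTER_CUBIC))
```

```text
[ 0.5561506  -0.10469172  0.25644272] [ 3.14121479e+00 -1.71883452e-03 -3.45472557e-03] [ 0.83076581 -0.56351051  7.24863817] [ 0.00334277 -0.03912396  0.01344579] 12.15
```

View pics/s8.png

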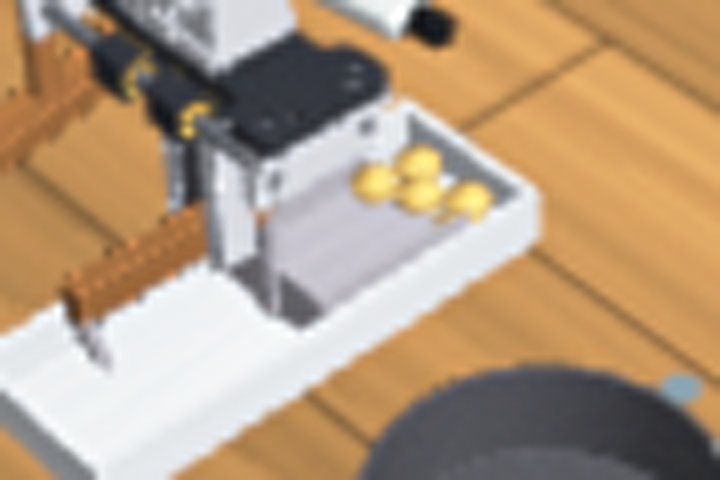

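Call:
arm_command:
  plan: [1,-0.01,0,0,0,1,-0.02,0,0,0,1,-0.03,0,0,0,1,-0.04,0,0,0,1,-0.04,0,0,0]

```text
time_s: 12.7
ee_pos: [0.5403, -0.1047, 0.2565]
eef_rot: [3.141, -0.002, -0.003]
force: [2.0, -0.2, 8.1]
grip_width: 0.0136
```

Run:
```python
from h import *
s=sensors.get_obs(); print(s["ee_pos"],s["eef_rot"],s["force"],s["moment"],s["time_s"])
im=vision.camera("scene");cv2.imwrite("pics/s9.png",cv2.resize(im[160:220,190:280],None,fx=8,fy=8,interpolation=cv2.INTER_CUBIC))
```

```text
[ 0.54025051 -0.10470494  0.25645436] [ 3.14112949e+00 -1.98442817e-03 -3.35783481e-03] [ 1.96981258 -0.20994142  8.11850934] [-0.00247039 -0.22925488 -0.01057449] 12.7
```

View pics/s9.png

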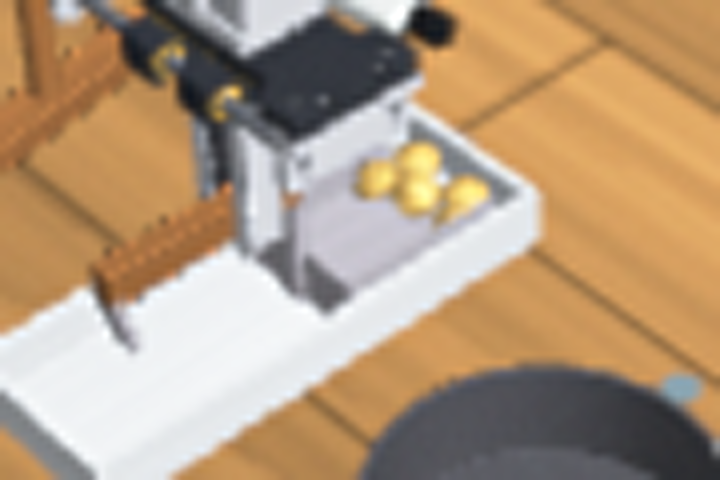

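Call:
arm_command:
  plan: [1,-0.003,0,0,0,1,-0.006,0,0,0,1,-0.009,0,0,0,1,-0.009,0,0,0]

```text
time_s: 13.15
ee_pos: [0.5369, -0.1047, 0.2565]
eef_rot: [3.141, -0.003, -0.003]
force: [4.5, 0.1, 7.1]
grip_width: 0.0138
```

Run:
```python
from h import *
s=sensors.get_obs(); print(s["ee_pos"],s["eef_rot"],s["force"],s["moment"],s["time_s"])
im=vision.camera("scene");cv2.imwrite("pics/s10.png",cv2.resize(im[160:220,190:280],None,fx=8,fy=8,interpolation=cv2.INTER_CUBIC))
im=vision.camera("top");cv2.imwrite("pics/t10.png",cv2.resize(im[180:240,270:350],None,fx=8,fy=8,interpolation=cv2.INTER_CUBIC))
```

```text
[ 0.53692852 -0.10469322  0.25645494] [ 3.14105452e+00 -2.50590491e-03 -3.37373727e-03] [4.54053273 0.07014851 7.08636551] [-0.01405848 -0.67176263  0.02302212] 13.15
```

View pics/s10.png

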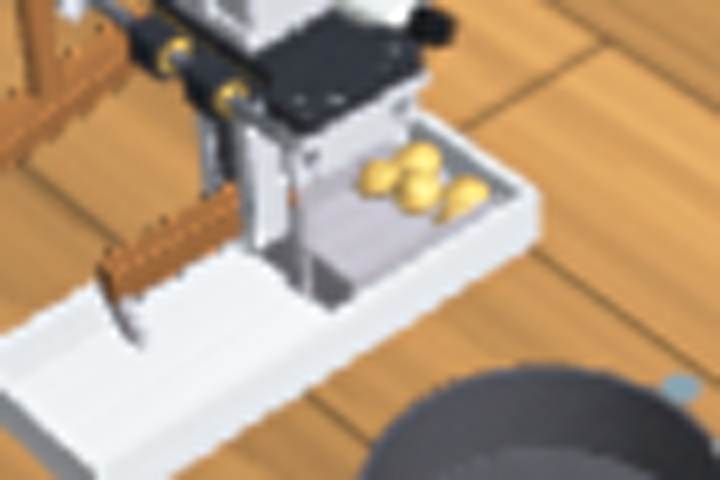

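View pics/t10.png

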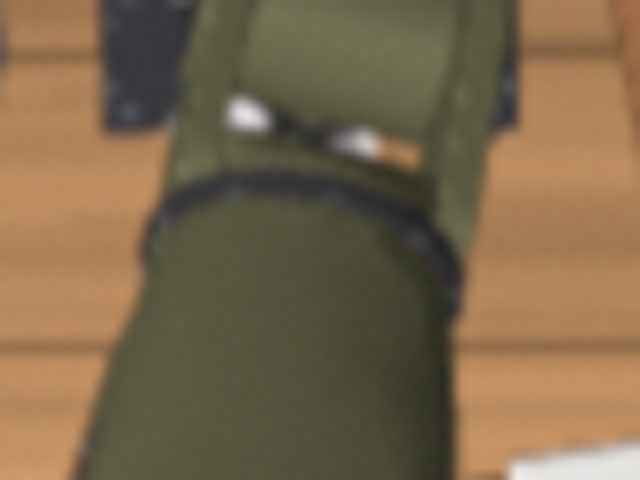

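Call:
arm_command:
  plan: [1,-0.002,0,0,0,1,-0.004,0,0,0,1,-0.005,0,0,0,1,-0.005,0,0,0]

```text
time_s: 13.65
ee_pos: [0.535, -0.1047, 0.2565]
eef_rot: [3.141, -0.003, -0.003]
force: [5.1, -0.2, 7.2]
grip_width: 0.0137
```

Call:
arm_command:
  plan: [1,-0.002,0,0,0,1,-0.002,0,0,0]

```text
time_s: 13.85
ee_pos: [0.5342, -0.1047, 0.2565]
eef_rot: [3.141, -0.003, -0.003]
force: [4.7, 0.5, 5.9]
grip_width: 0.0132
```

Run:
```python
from h import *
s=sensors.get_obs(); print(s["ee_pos"],s["force"],s["moment"],s["time_s"])
cv2.imwrite("pics/w11.png",vision.camera("wrist"))
```

```text
[ 0.53420527 -0.10470014  0.25648505] [4.73550004 0.47631345 5.94393785] [ 0.04228318 -0.77983128  0.01615579] 13.85
```

View pics/w11.png

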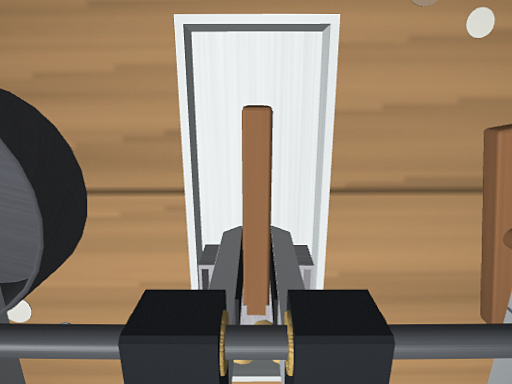

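Call:
arm_command:
  plan: [1,0,0,0.005,0,1,0,0,0.01,0,1,0,0,0.02,0,1,0,0,0.03,0,1,0,0,0.045,0,1,0,0,0.06,0,1,0,0,0.075,0,1,0,0,0.09,0,1,0,0,0.1,0,1,0,0,0.1,0]

```text
time_s: 14.9
ee_pos: [0.5342, -0.1047, 0.2963]
eef_rot: [3.141, -0.001, -0.003]
force: [-0.4, 0.6, -3.3]
grip_width: 0.0136
```

Run:
```python
from h import *
s=sensors.get_obs(); print(s["ee_pos"],s["force"],s["moment"],s["time_s"])
cv2.imwrite("pics/w12.png",vision.camera("wrist"))
im=vision.camera("scene");cv2.imwrite("pics/s12.png",cv2.resize(im[140:220,180:290],None,fx=7,fy=7,interpolation=cv2.INTER_CUBIC))
```

```text
[ 0.53422947 -0.10465322  0.2963285 ] [-0.39404793  0.63949995 -3.28662391] [-0.0033264  -0.13446486 -0.01078511] 14.9
```

View pics/w12.png

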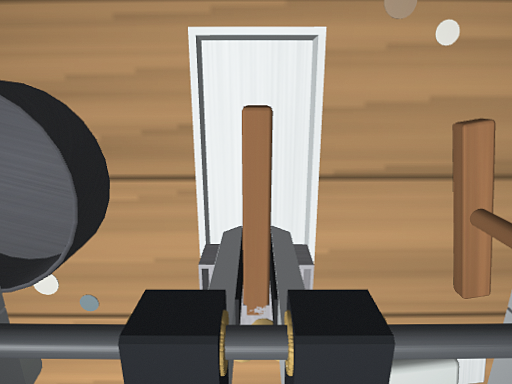

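View pics/s12.png

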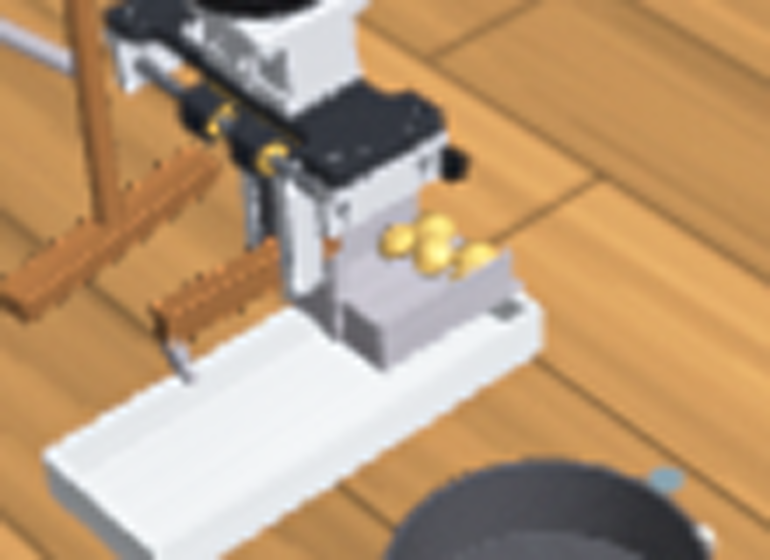

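Call:
arm_command:
  plan: [1,0,0,0.02,0,1,0,0,0.05,0,1,0,0,0.09,0,1,0,0,0.13,0,1,0,0.01,0.17,0,1,0,0.03,0.2,0,1,0,0.06,0.22,0,1,0.005,0.1,0.24,0,1,0.015,0.14,0.24,0,1,0.025,0.18,0.24,0,1,0.035,0.22,0.24,0,1,0.045,0.26,0.24,0,1,0.055,0.29,0.24,0,1,0.065,0.31,0.24,0,1,0.07,0.32,0.24,0,1,0.07,0.32,0.24,0]

```text
time_s: 16.6
ee_pos: [0.5624, 0.0236, 0.3915]
eef_rot: [3.142, 0.0, -0.003]
force: [0.6, 0.0, -2.9]
grip_width: 0.0138
```

Run:
```python
from h import *
import pickle
s=sensors.get_obs(); print(s["ee_pos"],s["force"],s["moment"],s["time_s"])
pickle.dump(cam("wrist"),open("w13.pkl","wb"));cv2.imwrite("pics/w13.png",vision.camera("wrist"))
im=vision.camera("scene");cv2.imwrite("pics/s13r.png",im);cv2.imwrite("pics/s13.png",cv2.resize(im[110:250,170:320],None,fx=4,fy=4,interpolation=cv2.INTER_CUBIC))
```

```text
[0.56237898 0.0235985  0.39150435] [ 0.61487232  0.04174249 -2.86993607] [ 0.08418844 -0.10821227 -0.00520584] 16.6
```

View pics/w13.png

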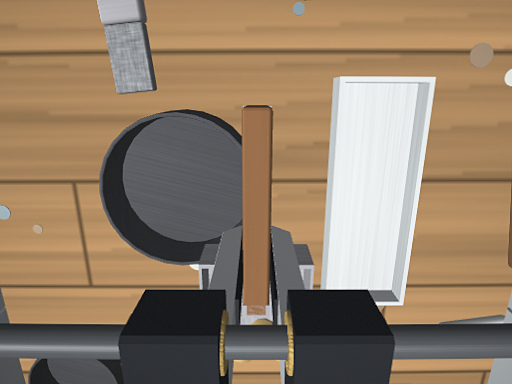

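View pics/s13.png

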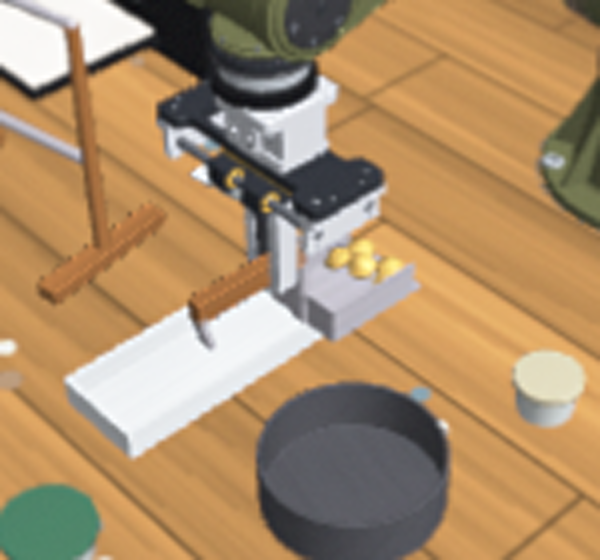

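Run:
```python
from h import *
import pickle
from scipy.optimize import least_squares
c=pickle.load(open("w13.pkl","rb")); im=cv2.imread("pics/w13.png")
hsv=cv2.cvtColor(im,cv2.COLOR_BGR2HSV); m=((hsv[:,:,1]<70)&(hsv[:,:,2]<110)).astype(np.uint8)
m[:100]=0;m[275:]=0;m[:,:85]=0;m[:,240:]=0
cn=max(cv2.findContours(m,0,cv2.CHAIN_APPROX_NONE)[0],key=cv2.contourArea)[:,0].astype(float)
cn=cn[(cn[:,0]<195)&(cn[:,0]>95)]
th=np.linspace(0,2*np.pi,720)
def poly(p,r,z): return proj(np.c_[p[0]+r*np.cos(th),p[1]+r*np.sin(th),np.full(720,z)],c)
def f(p):
    q=np.r_[poly(p,.08,.055),poly(p,.08,0)]
    h=cv2.convexHull(q.astype(np.float32))
    return [cv2.pointPolygonTest(h,tuple(map(float,x)),True) for x in cn]
r=least_squares(f,[.55,.1],loss="soft_l1",diff_step=1e-3); print(r.x,np.abs(f(r.x)).mean(),len(cn))
s=cam("scene"); a=cv2.imread("pics/s13r.png")
q=proj(np.c_[r.x[0]+.08*np.cos(th),r.x[1]+.08*np.sin(th),np.full(720,.055)],s)
cv2.polylines(a,[np.round(q).astype(np.int32)],True,(0,0,255),1); 
b=im.copy(); cv2.polylines(b,[np.round(poly(r.x,.08,.055)).astype(np.int32)],True,(0,0,255),1)
cv2.imwrite("pics/ov13.png",np.hstack([cv2.resize(a[180:270,220:320],None,fx=4,fy=4),cv2.resize(b[90:290,80:280],(360,360))]))
```

```text
[0.55047371 0.09964313] 0.5530111619549655 255
```

View pics/ov13.png

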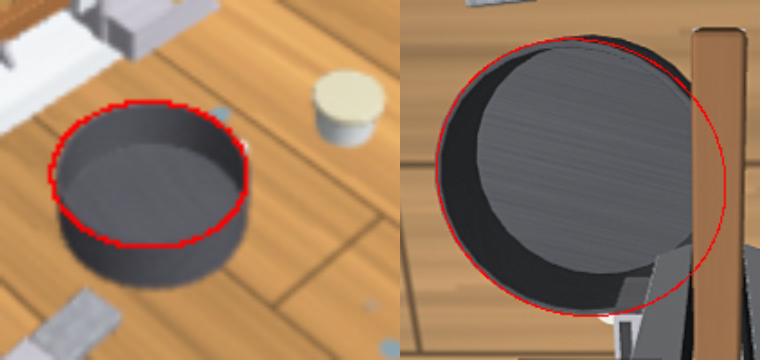

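Call:
arm_command:
  plan: [1,0.01,0.02,0,0,1,0.025,0.05,-0.01,0,1,0.04,0.08,-0.02,0,1,0.055,0.11,-0.03,0,1,0.07,0.14,-0.04,0,1,0.085,0.165,-0.04,0,1,0.1,0.18,-0.04,0,1,0.115,0.19,-0.04,0,1,0.125,0.19,-0.04,0,1,0.132,0.19,-0.04,0,1,0.132,0.19,-0.04,0]

```text
time_s: 17.8
ee_pos: [0.6152, 0.0989, 0.3756]
eef_rot: [3.142, -0.0, -0.004]
force: [-1.3, -0.0, -2.0]
grip_width: 0.0133
```

Call:
arm_command:
  plan: [1,0,0,0,0,1,0,0,0,0]
  newtons: 20

```text
time_s: 18.0
ee_pos: [0.6149, 0.0991, 0.3757]
eef_rot: [3.142, -0.0, -0.004]
force: [-0.5, 0.3, -2.5]
grip_width: 0.0134
```

Run:
```python
from h import *
s=sensors.get_obs(); print(s["ee_pos"],s["force"],s["moment"],s["time_s"],s["grip_width"])
cv2.imwrite("pics/w14.png",vision.camera("wrist"))
im=vision.camera("scene");cv2.imwrite("pics/s14.png",cv2.resize(im[130:270,190:340],None,fx=4,fy=4,interpolation=cv2.INTER_CUBIC))
```

```text
[0.61485366 0.09912715 0.37574715] [-0.52777852  0.25647635 -2.48625118] [ 0.02367394 -0.10766452 -0.00475979] 18.0 0.013375318692106826
```

View pics/s14.png

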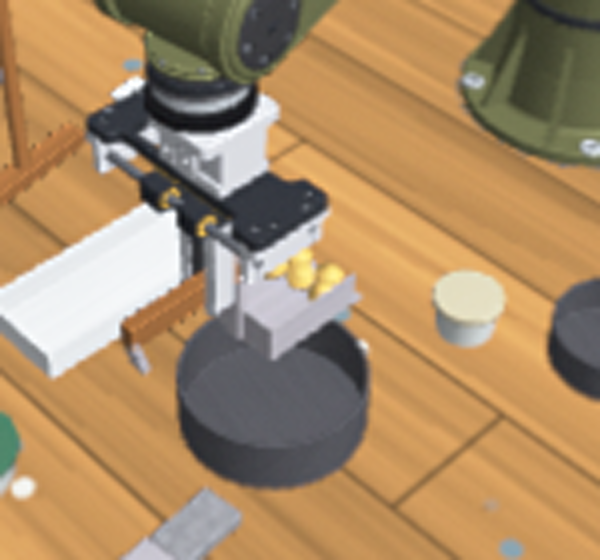

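View pics/w14.png

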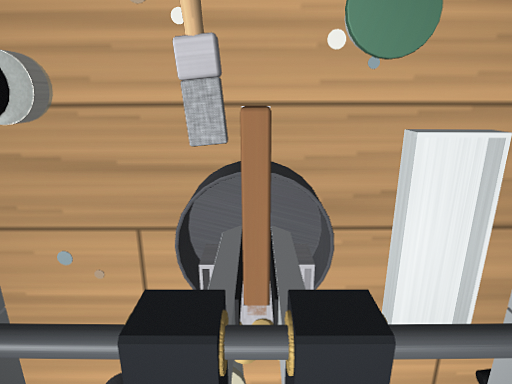

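Scoop held level over the pan (pan centred at ~col 255 in the wrist view). Reduce grip in steps.

Call:
arm_command:
  plan: [1,0,0,0,0,1,0,0,0,0]
  newtons: 10

```text
time_s: 18.3
ee_pos: [0.6149, 0.0994, 0.3757]
eef_rot: [-3.142, -0.0, -0.003]
force: [0.5, -0.4, -2.7]
grip_width: 0.0141
```

Call:
arm_command:
  plan: [1,0,0,0,0,1,0,0,0,0]
  newtons: 7

```text
time_s: 18.5
ee_pos: [0.6149, 0.0994, 0.3757]
eef_rot: [3.142, -0.0, -0.003]
force: [-0.3, -0.2, -2.6]
grip_width: 0.014
```

Run:
```python
from h import *
s=sensors.get_obs(); print(s["ee_pos"],s["force"],s["moment"],s["time_s"],s["grip_width"])
cv2.imwrite("pics/w15.png",vision.camera("wrist"))
im=vision.camera("scene");cv2.imwrite("pics/s15.png",cv2.resize(im[130:270,190:340],None,fx=4,fy=4,interpolation=cv2.INTER_CUBIC))
```

```text
[0.61494978 0.09938913 0.37565473] [-0.32703553 -0.21032086 -2.59390987] [-0.02137969 -0.05051348  0.02311981] 18.5 0.014039042478462632
```

View pics/s15.png

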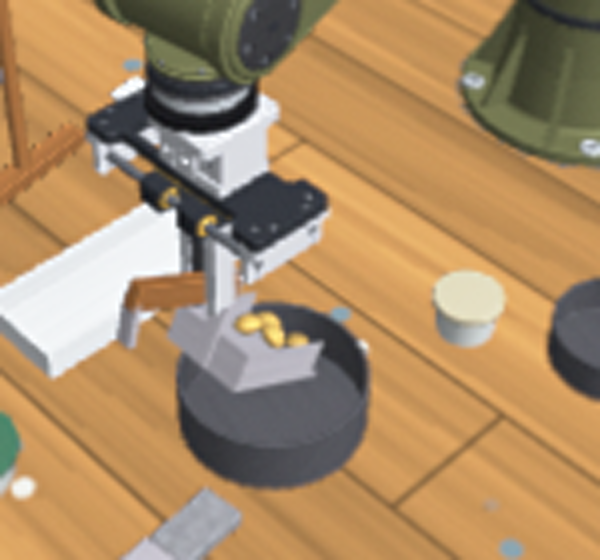

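Call:
arm_command:
  plan: [1,0,0,0,0,1,0,0,0,0,1,0,0,0,0]
  newtons: 7

```text
time_s: 18.9
ee_pos: [0.615, 0.0994, 0.3757]
eef_rot: [-3.142, -0.0, -0.003]
force: [-0.3, 0.4, -2.6]
grip_width: 0.0135
```

Run:
```python
from h import *
s=sensors.get_obs(); print(s["ee_pos"],s["force"],s["moment"],s["time_s"],s["grip_width"])
cv2.imwrite("pics/w16.png",vision.camera("wrist"))
im=vision.camera("scene");cv2.imwrite("pics/s16.png",cv2.resize(im[130:270,190:340],None,fx=4,fy=4,interpolation=cv2.INTER_CUBIC))
```

```text
[0.61495641 0.09935949 0.37569245] [-0.34947319  0.40259592 -2.57542347] [-0.03358064 -0.06519975 -0.02009026] 18.9 0.013465942414350852
```

View pics/s16.png

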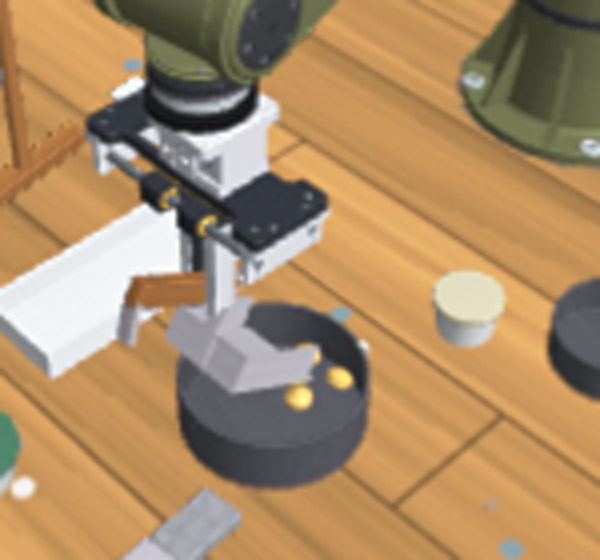

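View pics/w16.png

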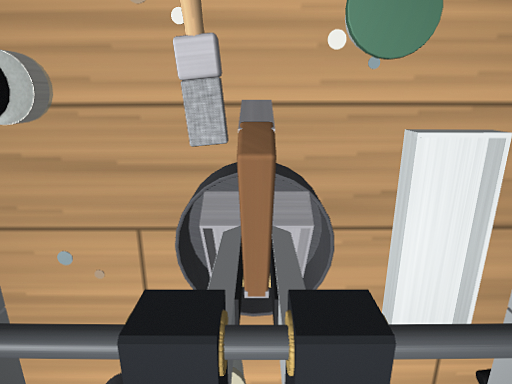

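Call:
arm_command:
  plan: [1,0,0,0,0,1,0,0,0,0]
  newtons: 5

```text
time_s: 19.2
ee_pos: [0.615, 0.0993, 0.3756]
eef_rot: [3.142, 0.0, -0.003]
force: [-0.0, 0.6, -1.9]
grip_width: 0.0139
```

Run:
```python
from h import *
s=sensors.get_obs(); print(s["ee_pos"],s["force"],s["moment"],s["time_s"],s["grip_width"])
cv2.imwrite("pics/w17.png",vision.camera("wrist"))
im=vision.camera("scene");cv2.imwrite("pics/s17.png",cv2.resize(im[130:270,190:340],None,fx=4,fy=4,interpolation=cv2.INTER_CUBIC))
```

```text
[0.61495672 0.09934437 0.37562646] [-0.00596131  0.57524654 -1.9447699 ] [0.0150716  0.00286241 0.01271405] 19.2 0.01393601143685823
```

View pics/s17.png

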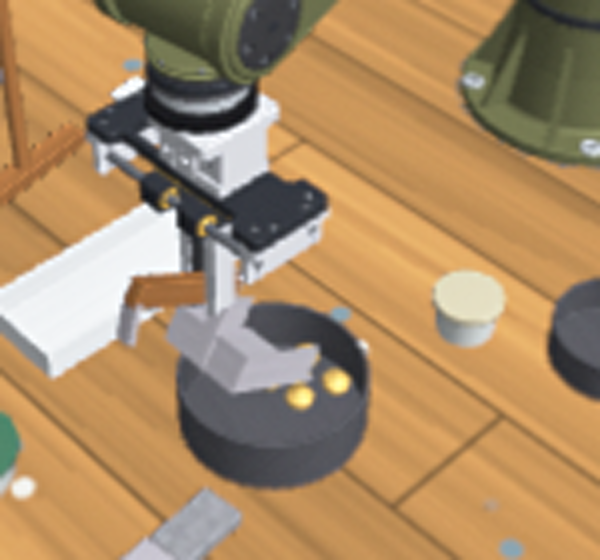

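View pics/w17.png

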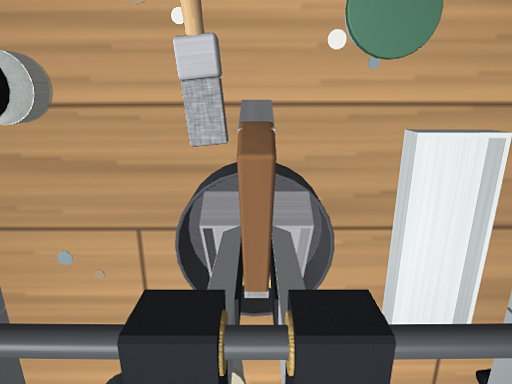

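Call:
arm_command:
  plan: [1,0,0,0,0,1,0,0,0,0,1,0,0,0.05,0,1,0,0,0.12,0,1,0,0,0.2,0,1,0,0,0.25,0,1,0,-0.05,0.25,0,1,0,-0.13,0.25,0,1,0,-0.25,0.25,0,1,0,-0.3,0.25,0,1,0,-0.3,0.25,0]
  newtons: 60

```text
time_s: 20.4
ee_pos: [0.6149, -0.0232, 0.4756]
eef_rot: [3.141, 0.0, -0.007]
force: [0.7, -0.1, -1.5]
grip_width: 0.0138
```

Run:
```python
from h import *
import pickle
s=sensors.get_obs(); print(s["ee_pos"],s["force"],s["moment"],s["time_s"],s["grip_width"])
pickle.dump(cam("wrist"),open("w18.pkl","wb"));cv2.imwrite("pics/w18.png",vision.camera("wrist"))
im=vision.camera("scene");cv2.imwrite("pics/s18r.png",im);cv2.imwrite("pics/s18.png",cv2.resize(im[80:270,140:340],None,fx=3,fy=3,interpolation=cv2.INTER_CUBIC))
print([ (np.round(r["at"]),round(r["confidence"],2)) for r in vision.search_frame("wax0","scene")])
```

```text
[ 0.61487678 -0.02315467  0.47560555] [ 0.73022164 -0.09313357 -1.5007772 ] [ 0.06448911 -0.04749366 -0.0195533 ] 20.4 0.01382766313085619
[(array([300., 278.]), 0.75)]
```

View pics/s18.png

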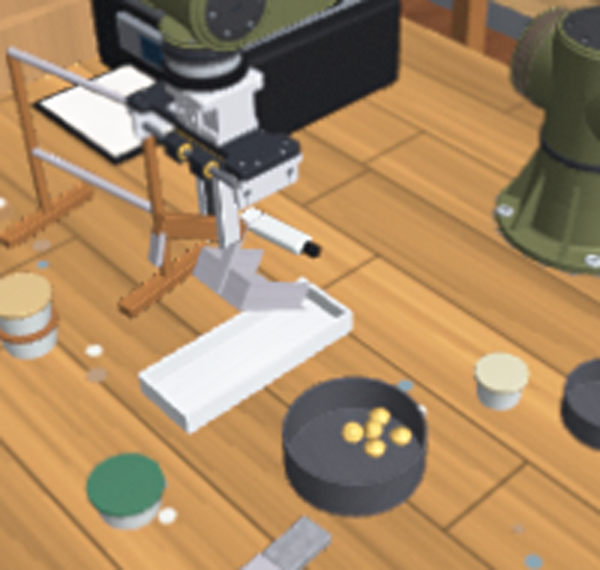

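View pics/w18.png

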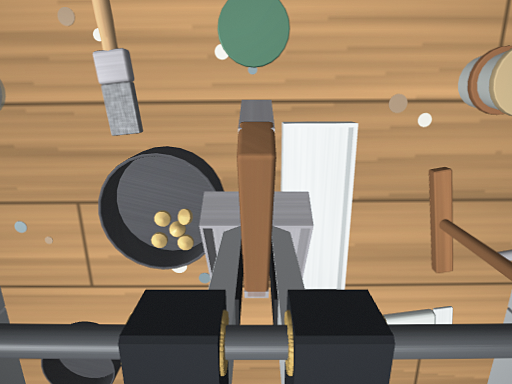

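Run:
```python
from h import *
a=cv2.imread("pics/scene0.png"); cv2.imwrite("pics/rs.png",cv2.resize(a[85:190,130:220],None,fx=5.5,fy=5.5,interpolation=cv2.INTER_CUBIC))
a=cv2.imread("pics/top0.png"); cv2.imwrite("pics/rt.png",cv2.resize(a[155:220,340:455],None,fx=6.5,fy=6.5,interpolation=cv2.INTER_CUBIC))
```

```text
(no output)
```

View pics/rs.png

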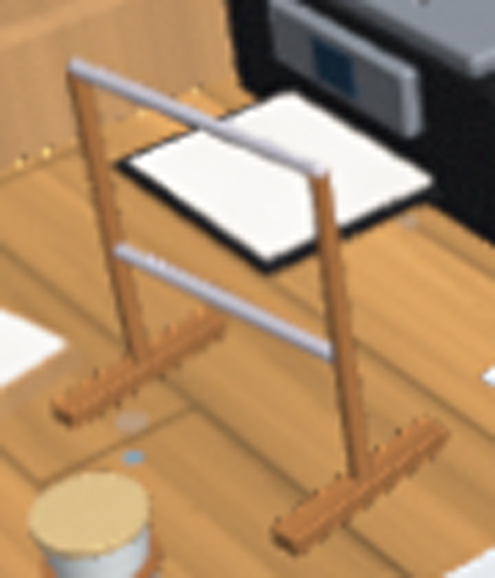

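View pics/rt.png

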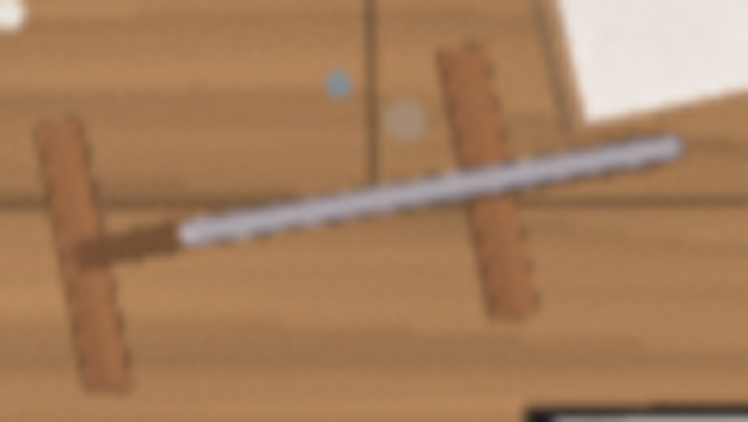

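Run:
```python
from h import *
import pickle
ct,cs=cam("top"),cam("scene")
for x,y in ((182,235),(682,147)): print("top",onz((x/6.5+340-.4,y/6.5+155-.4),ct,.27))
for x,y in ((322,170),(72,68)): print("scene",onz((x/5.5+130-.4,y/5.5+85-.4),cs,.27))
print("lower right end scene z.12",onz((333/5.5+130-.4,352/5.5+85-.4),cs,.12), onz((120/5.5+130-.4,250/5.5+85-.4),cs,.12))
# scoop tilt
from scipy.optimize import least_squares
c=pickle.load(open("w18.pkl","rb"))
tcp=np.array([.6149,-.0232,.4756]);g=tcp-[0,0,.18]; yaw=-.005
obs=[((45,39,0),(200,192)),((45,-39,0),(313,192)),((45,39,32),(200,228)),((45,-39,32),(313,228)),((150,7,82),(238,155)),((150,-7,82),(276,155)),((150,7,60),(241,123)),((150,-7,60),(274,123))]
P=np.array([o[0] for o in obs])/1000-[.072,0,.071]; uv=np.array([o[1] for o in obs],float)
def mod(p):
    t=p[0]; R=np.array([[np.cos(t),0,-np.sin(t)],[0,1,0],[np.sin(t),0,np.cos(t)]])
    Q=P@R.T+[p[1],0,p[2]]; a=yaw; Z=np.array([[np.cos(a),-np.sin(a),0],[np.sin(a),np.cos(a),0],[0,0,1]]); return proj(Q@Z.T+g,c)
r=least_squares(lambda p:np.r_[(mod(p)-uv).ravel(),],[.5,0,0],loss="soft_l1"); print(np.degrees(r.x[0]),r.x[1:],(mod(r.x)-uv).round(1).tolist())
im=cv2.imread("pics/w18.png"); cv2.imwrite("pics/w18c.png",cv2.resize(im[90:310,190:325],None,fx=2.7,fy=2.7,interpolation=cv2.INTER_CUBIC))
```

```text
top [ 0.51590139 -0.28872863  0.27      ]
top [ 0.55808238 -0.53569154  0.27      ]
scene [ 0.51339003 -0.29210869  0.27      ]
scene [ 0.55966622 -0.53005105  0.27      ]
lower right end scene z.12 [ 0.51594298 -0.30583255  0.12      ] [ 0.55604625 -0.52306085  0.12      ]
29.18010013465802 [-0.00057264 -0.00569777] [[5.2, 1.9], [-5.2, 1.8], [0.4, -0.8], [-0.1, -1.0], [-0.3, 1.0], [0.5, 0.9], [-1.3, -1.6], [0.1, -1.7]]
```

View pics/w18c.png

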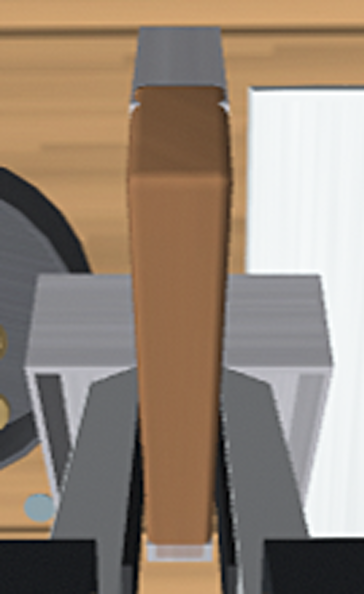

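Call:
arm_command:
  plan: [1,-0.08,-0.06,0.02,0.02,1,-0.16,-0.12,0.05,0.04,1,-0.24,-0.18,0.05,0.06,1,-0.32,-0.24,0.05,0.088,1,-0.38,-0.29,0.05,0.088,1,-0.412,-0.318,0.05,0.088,1,-0.412,-0.318,0.05,0.088]

```text
time_s: 21.25
ee_pos: [0.4493, -0.1478, 0.4962]
eef_rot: [3.141, -0.001, 0.181]
force: [0.2, 0.3, -2.3]
grip_width: 0.0137
```

Call:
arm_command:
  plan: [1,0.01,-0.08,0,0,1,0.02,-0.17,0,0,1,0.03,-0.26,0,0,1,0.04,-0.35,0,0,1,0.05,-0.44,0,0,1,0.06,-0.53,0,0,1,0.065,-0.6,0,0,1,0.075,-0.66,0,0,1,0.075,-0.68,0,0,1,0.075,-0.68,0,0,1,0.075,-0.68,0,0]

```text
time_s: 22.35
ee_pos: [0.4808, -0.4186, 0.4956]
eef_rot: [-3.141, -0.0, 0.182]
force: [-0.2, 0.2, -2.1]
grip_width: 0.0137
```

Run:
```python
from h import *
import pickle
s=sensors.get_obs(); print(s["ee_pos"],s["eef_rot"],s["force"],s["moment"],s["time_s"],s["grip_width"])
pickle.dump(cam("wrist"),open("w19.pkl","wb"));cv2.imwrite("pics/w19.png",vision.camera("wrist"))
im=vision.camera("scene");cv2.imwrite("pics/s19.png",cv2.resize(im[20:200,120:270],None,fx=3.2,fy=3.2,interpolation=cv2.INTER_CUBIC))
```

```text
[ 0.48080387 -0.41859352  0.49563307] [-3.14129524e+00 -7.40683164e-05  1.82156985e-01] [-0.24719456  0.20120297 -2.09581877] [ 0.05276183 -0.04783247 -0.02600757] 22.35 0.013701584932522947
```

View pics/w19.png

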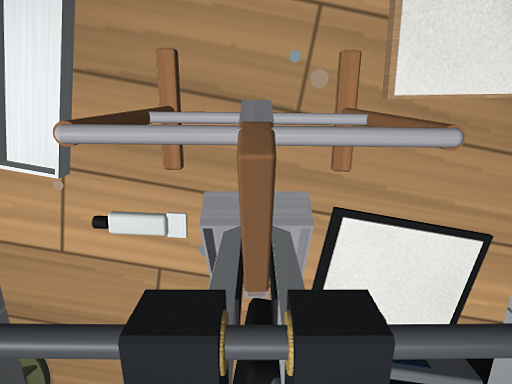

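View pics/s19.png

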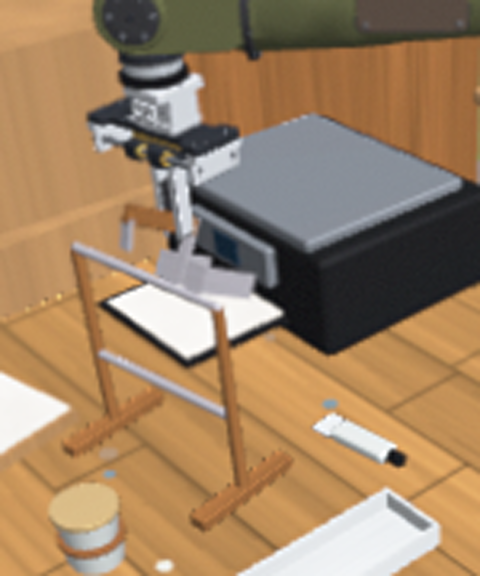

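Run:
```python
from h import *
import pickle
c=pickle.load(open("w19.pkl","rb")); im=cv2.imread("pics/w19.png")
for col in (120,180,220,290,340,420): print(col,im[118:155,col].sum(1).tolist())
A=onz((62,132.5),c,.27);B=onz((455,138.5),c,.27);print(A,B,np.linalg.norm(A-B),np.degrees(np.arctan2(A[0]-B[0],A[1]-B[1])))
g=np.array([.4808,-.4186]);x=np.array([np.cos(.182),np.sin(.182)])
for u in ((256,135.3),): print("rail along x from TCP",(onz(u,c,.27)[:2]-g)@x)
cv2.imwrite("pics/w19c.png",cv2.resize(im[90:300,190:325],None,fx=2.8,fy=2.8,interpolation=cv2.INTER_CUBIC))
```

```text
120 [133, 137, 136, 136, 130, 113, 176, 344, 394, 424, 450, 472, 484, 487, 505, 528, 530, 540, 516, 504, 504, 496, 470, 437, 397, 321, 305, 338, 337, 344, 341, 349, 356, 367, 368, 366, 369]
180 [512, 510, 496, 446, 381, 93, 57, 309, 374, 410, 447, 473, 481, 490, 500, 519, 543, 528, 522, 508, 509, 504, 486, 461, 423, 377, 244, 124, 136, 145, 145, 146, 150, 157, 157, 162, 172]
220 [522, 508, 511, 464, 392, 289, 405, 305, 343, 395, 436, 461, 481, 490, 497, 518, 545, 534, 523, 513, 512, 512, 501, 470, 437, 392, 318, 328, 384, 364, 352, 357, 357, 362, 358, 359, 355]
290 [536, 516, 510, 497, 446, 366, 276, 371, 293, 363, 409, 443, 467, 485, 495, 503, 525, 544, 530, 521, 509, 512, 510, 488, 464, 424, 369, 297, 398, 382, 379, 376, 382, 387, 389, 386, 388]
340 [531, 519, 508, 511, 478, 421, 318, 314, 271, 327, 384, 426, 457, 478, 489, 493, 509, 528, 524, 520, 515, 510, 504, 506, 476, 445, 408, 344, 250, 307, 304, 303, 306, 303, 304, 304, 302]
420 [377, 234, 164, 198, 224, 241, 246, 250, 251, 230, 321, 379, 414, 448, 468, 478, 483, 492, 505, 512, 512, 507, 505, 501, 494, 469, 435, 394, 318, 318, 384, 387, 382, 383, 375, 365, 353]
[ 0.51901929 -0.28903174  0.27      ] [ 0.55957882 -0.52970788  0.27      ] 0.24406983155587325 -9.565791648940456
rail along x from TCP 0.059119582668288095
```

View pics/w19c.png

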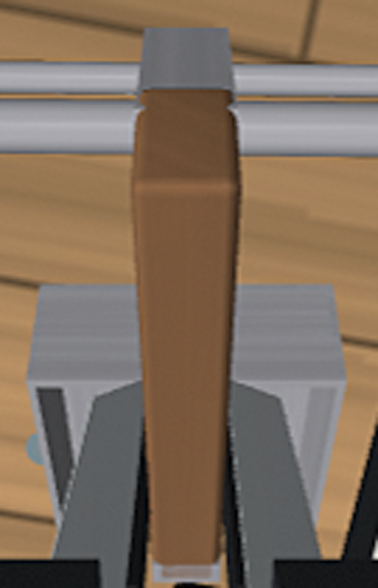

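Call:
arm_command:
  plan: [1,0,0,-0.03,0,1,0,0,-0.06,0,1,0,0,-0.09,0,1,0,0,-0.11,0,1,0,0,-0.115,0,1,0,0,-0.12,0,1,0,0,-0.12,0]

```text
time_s: 23.15
ee_pos: [0.4801, -0.4199, 0.4478]
eef_rot: [3.141, -0.0, 0.181]
force: [-0.2, -0.2, -2.2]
grip_width: 0.0137
```

Run:
```python
from h import *
import pickle
s=sensors.get_obs(); print(s["ee_pos"],s["eef_rot"],s["force"],s["moment"],s["time_s"],s["grip_width"])
pickle.dump(cam("wrist"),open("w20.pkl","wb"));cv2.imwrite("pics/w20.png",vision.camera("wrist"))
im=vision.camera("scene");cv2.imwrite("pics/s20.png",cv2.resize(im[60:180,130:230],None,fx=5,fy=5,interpolation=cv2.INTER_CUBIC))
```

```text
[ 0.48014814 -0.41988557  0.44777136] [ 3.14133205e+00 -1.80363263e-04  1.80944216e-01] [-0.1785162  -0.15600734 -2.2275322 ] [ 0.02165904  0.01658701 -0.01451481] 23.15 0.013692543037336104
```

View pics/w20.png

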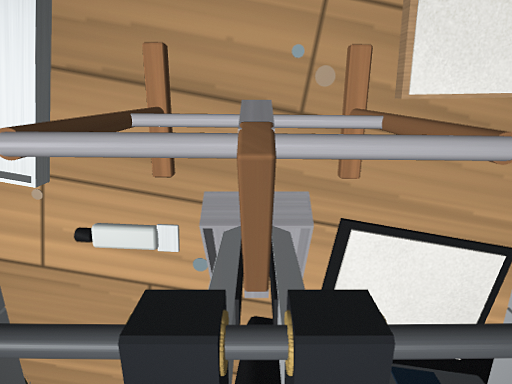

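View pics/s20.png

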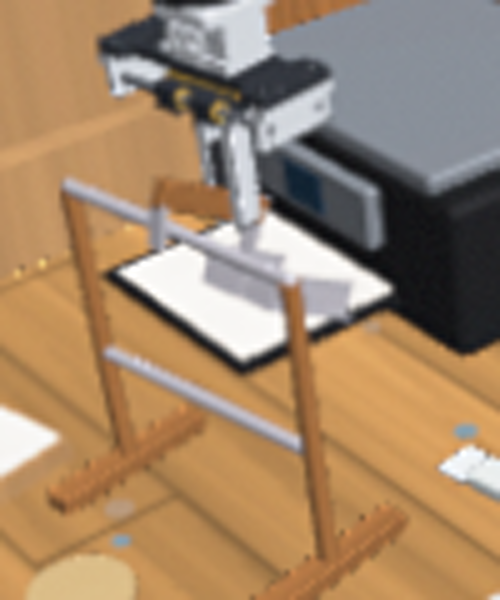

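Call:
arm_command:
  plan: [1,0,0,-0.003,0,1,0,0,-0.006,0,1,0,0,-0.01,0,1,0,0,-0.01,0]

```text
time_s: 23.65
ee_pos: [0.4802, -0.4198, 0.4434]
eef_rot: [-3.141, 0.0, 0.181]
force: [0.3, -1.0, -2.6]
grip_width: 0.0135
```

Call:
arm_command:
  plan: [1,0,0,-0.003,0,1,0,0,-0.006,0,1,0,0,-0.006,0]

```text
time_s: 23.95
ee_pos: [0.4802, -0.4198, 0.441]
eef_rot: [-3.141, 0.0, 0.181]
force: [-0.2, -0.0, -1.7]
grip_width: 0.0135
```

Call:
arm_command:
  plan: [1,0,0,-0.003,0,1,0,0,-0.006,0,1,0,0,-0.006,0]

```text
time_s: 24.25
ee_pos: [0.4802, -0.4198, 0.4386]
eef_rot: [-3.141, 0.0, 0.181]
force: [0.5, -0.1, -2.7]
grip_width: 0.0136
```

Call:
arm_command:
  plan: [1,0,0,-0.003,0,1,0,0,-0.006,0,1,0,0,-0.006,0]

```text
time_s: 24.55
ee_pos: [0.4801, -0.4198, 0.437]
eef_rot: [3.141, -0.001, 0.181]
force: [-0.7, 0.5, 1.7]
grip_width: 0.0135
```

Call:
arm_command:
  plan: [1,0,0,0,0,1,0,0,0,0,1,0.003,0,-0.009,0,1,0.006,0.001,-0.018,0,1,0.009,0.001,-0.027,0,1,0.012,0.002,-0.036,0,1,0.012,0.002,-0.036,0]
  newtons: 6

```text
time_s: 25.25
ee_pos: [0.4851, -0.419, 0.4212]
eef_rot: [-3.141, 0.001, 0.181]
force: [0.7, -0.7, -1.6]
grip_width: 0.014
```

Run:
```python
from h import *
import pickle
s=sensors.get_obs(); print(s["ee_pos"],s["eef_rot"],s["force"],s["moment"],s["time_s"],s["grip_width"])
cv2.imwrite("pics/w21.png",vision.camera("wrist"))
im=vision.camera("scene");cv2.imwrite("pics/s21.png",cv2.resize(im[60:180,130:230],None,fx=5,fy=5,interpolation=cv2.INTER_CUBIC))
```

```text
[ 0.4851229  -0.4189868   0.42117163] [-3.14060107e+00  7.32786910e-04  1.81170309e-01] [ 0.66645699 -0.65406674 -1.55114505] [-0.01679536  0.00274693  0.02477485] 25.25 0.013951344462668144
```

View pics/w21.png

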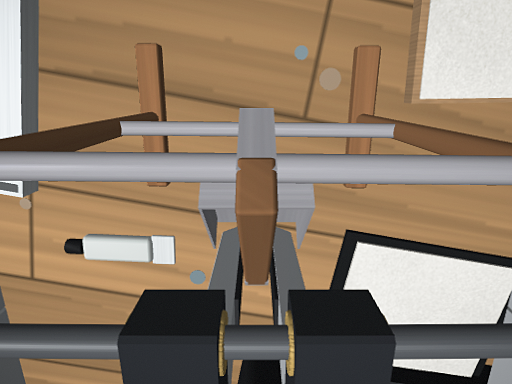

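View pics/s21.png

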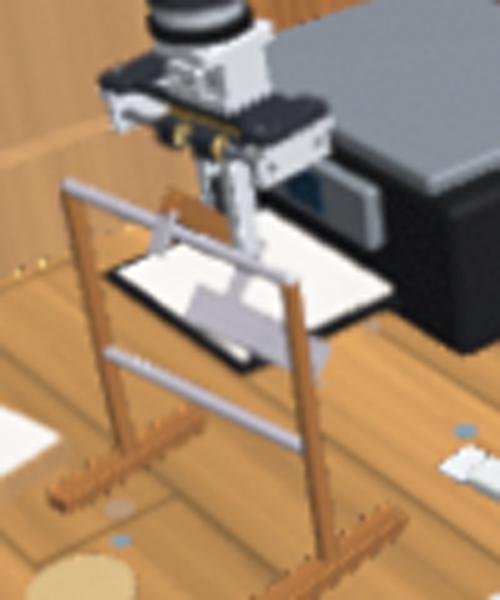

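Call:
arm_command:
  plan: [1,0.004,0.001,-0.008,0,1,0.009,0.002,-0.016,0,1,0.014,0.003,-0.024,0,1,0.02,0.004,-0.032,0,1,0.02,0.004,-0.032,0]
  newtons: 5

```text
time_s: 25.85
ee_pos: [0.4932, -0.4173, 0.4085]
eef_rot: [-3.141, 0.001, 0.181]
force: [-0.2, 0.3, -2.4]
grip_width: 0.0136
```

Run:
```python
from h import *
import pickle
s=sensors.get_obs(); print(s["ee_pos"],s["eef_rot"],s["force"],s["moment"],s["time_s"],s["grip_width"])
cv2.imwrite("pics/w22.png",vision.camera("wrist"))
im=vision.camera("scene");cv2.imwrite("pics/s22.png",cv2.resize(im[60:180,130:230],None,fx=5,fy=5,interpolation=cv2.INTER_CUBIC))
```

```text
[ 0.49324784 -0.41733183  0.40848632] [-3.14076768e+00  5.71268471e-04  1.81295192e-01] [-0.17183645  0.2675507  -2.44673538] [ 0.00622232  0.05468287 -0.02791058] 25.85 0.013610473083169077
```

View pics/w22.png

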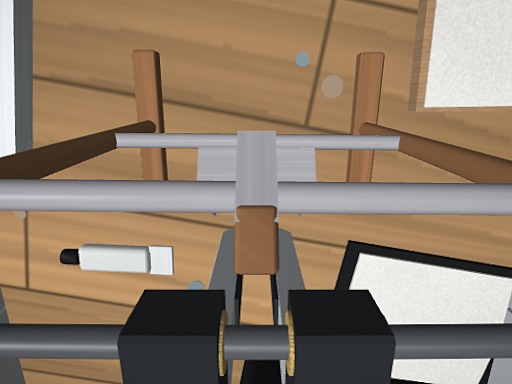

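View pics/s22.png

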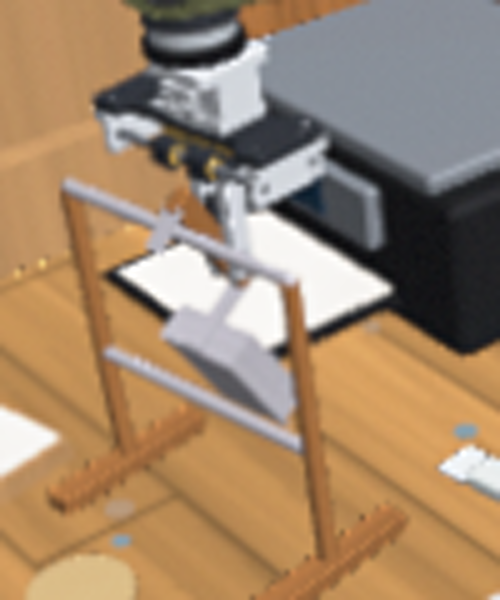

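Call:
arm_command:
  plan: [1,0.001,0,-0.004,0,1,0.002,0,-0.008,0,1,0.002,0,-0.008,0]
  newtons: 3

```text
time_s: 26.25
ee_pos: [0.4937, -0.4175, 0.4059]
eef_rot: [-3.141, 0.0, 0.181]
force: [-0.7, -0.2, -2.3]
grip_width: 0.0137
```

Run:
```python
from h import *
import pickle
s=sensors.get_obs(); print(s["ee_pos"],s["force"],s["moment"],s["time_s"],s["grip_width"])
cv2.imwrite("pics/w23.png",vision.camera("wrist"))
im=vision.camera("scene");cv2.imwrite("pics/s23.png",cv2.resize(im[60:180,130:230],None,fx=5,fy=5,interpolation=cv2.INTER_CUBIC))
```

```text
[ 0.4937382  -0.41746099  0.40586183] [-0.74768826 -0.23807631 -2.30498607] [ 0.03213416  0.01484392 -0.00109322] 26.25 0.01368518307400116
```

View pics/s23.png

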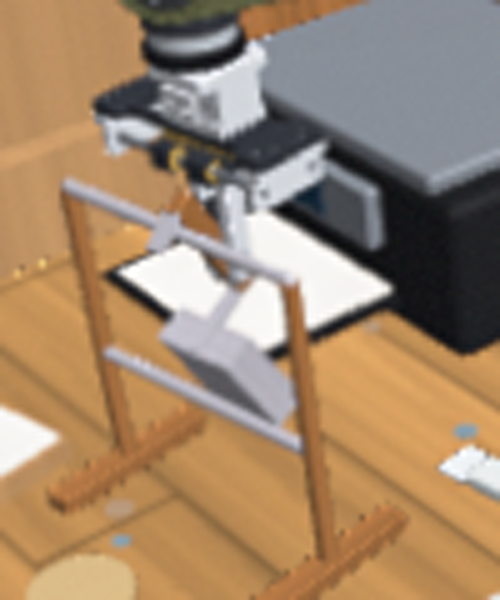

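Call:
arm_command:
  plan: [0.5,0,0,0,0,0.5,0,0,0,0,0.5,0,0,0,0,0.5,0,0,0,0,0,0,0,0,0,0,0,0,0,0,0,0,0,0,0,0,0,0,0,0]

```text
time_s: 27.15
ee_pos: [0.4938, -0.4174, 0.406]
eef_rot: [-3.142, -0.0, 0.181]
force: [0.0, -0.1, -0.2]
grip_width: 0.0465
```

Run:
```python
from h import *
import pickle
s=sensors.get_obs(); print(s["ee_pos"],s["force"],s["moment"],s["time_s"],s["grip_width"])
cv2.imwrite("pics/w24.png",vision.camera("wrist"))
im=vision.camera("scene");cv2.imwrite("pics/s24.png",cv2.resize(im[60:180,130:230],None,fx=5,fy=5,interpolation=cv2.INTER_CUBIC))
```

```text
[ 0.49376939 -0.41742356  0.40604228] [ 0.00529088 -0.13507787 -0.16228526] [ 0.07478479 -0.01859865 -0.02281899] 27.15 0.04648230991027196
```

View pics/s24.png

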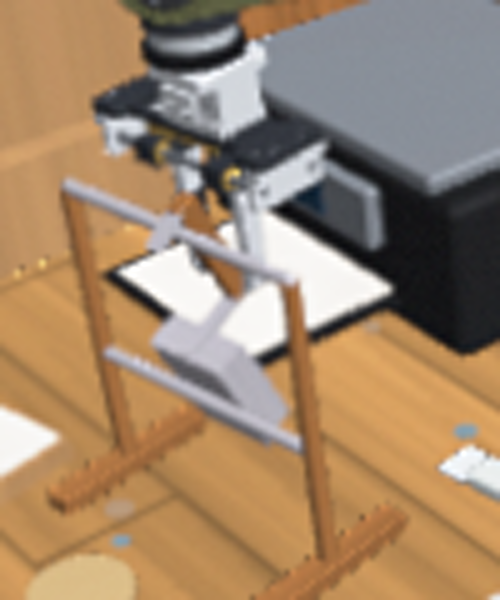

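View pics/w24.png

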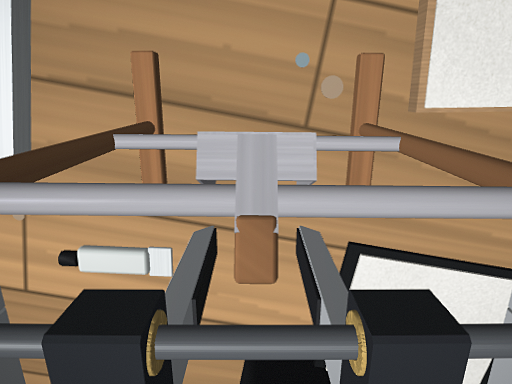

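Call:
arm_command:
  plan: [0,0,0,0.03,0,0,0,0,0.07,0,0,0,0,0.12,0,0,0,0,0.18,0,0,0,0,0.25,0,0,-0.1,0.02,0.27,0,0,-0.2,0.05,0.27,0,0,-0.25,0.08,0.27,0,0,-0.25,0.08,0.27,0,0,-0.25,0.08,0.27,0]

```text
time_s: 28.25
ee_pos: [0.3937, -0.3854, 0.5152]
eef_rot: [3.14, -0.001, 0.181]
force: [0.6, -0.0, -0.5]
grip_width: 0.0465
```

Run:
```python
from h import *
s=sensors.get_obs(); print(s["ee_pos"],s["force"],s["time_s"],s["grip_width"],s["joint_vel"].round(3))
im=vision.camera("scene");cv2.imwrite("pics/s25.png",im);cv2.imwrite("pics/s25c.png",cv2.resize(im[80:270,120:320],None,fx=3.1,fy=3.1,interpolation=cv2.INTER_CUBIC))
cv2.imwrite("pics/w25.png",vision.camera("wrist"))
```

```text
[ 0.39372642 -0.38537638  0.51523032] [ 0.59373092 -0.04478584 -0.45725575] 28.25 0.04654142231627857 [ 0.007  0.035 -0.015 -0.001 -0.004  0.003]
```

View pics/s25c.png

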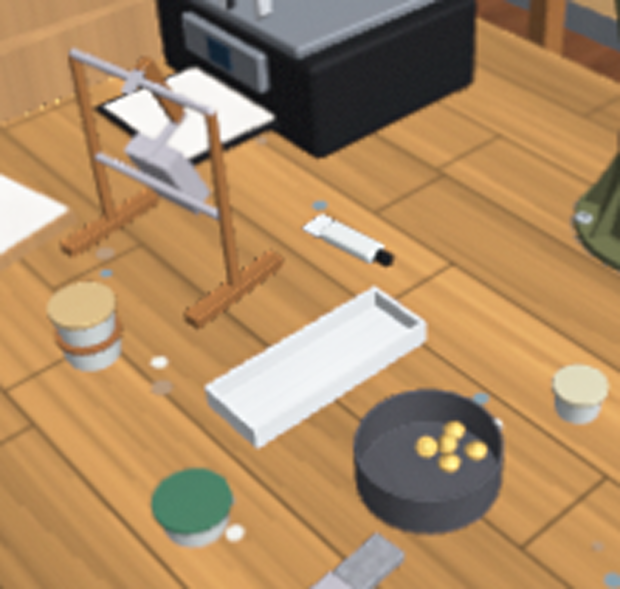

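View pics/s25.png

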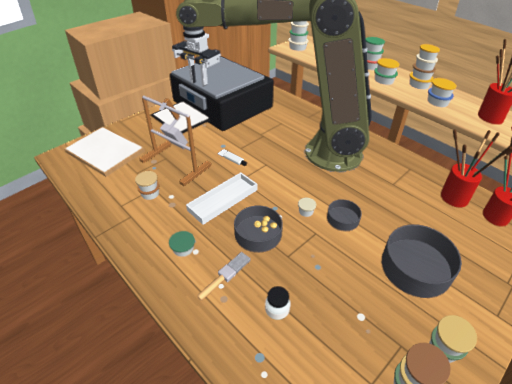

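The scoop hangs on the upper rail at about (175,128), and all five wax buttons are in the pan at about (263,226). The trough is empty and the bystanders have not moved. The arm is clear, so I'm handing in.

Run:
```python
from station import job
print(job.hand_in())
```

```text
the job is handed in; nothing more can be done
None
```

The job is done and handed in at about 28.3 s of the 70 s allowed.

**What I did**
- I gripped the scoop by its handle and set it in the empty half of the trough. Then I slid it slowly to the end wall and lifted out all five wax buttons. The readings I took during the sliding were at most about 8 N; the force was read at the end of each move, not continuously.
- Over the 160 mm pan I loosened the grip so the scoop tipped forward and the buttons slid out.
- I lowered the hooked handle over the upper rail and let the scoop swing down gently on a loose grip. Then I opened the gripper and backed away.

**What the last checks showed**
- **Wax:** all five buttons are in the pan, and the trough is empty.
- **Scoop:** it hangs free by its hook on the upper rail, with the tray resting on the lower bar. The force reading fell to about zero once I let go.
- **Pan and bystanders:** the pan, tubs, jar, tube and brush look the same in the scene picture as at the start. I checked these by eye only.

One reading disagreed with the rest: after tipping, the scoop appeared to sit about 5 mm lower in the grip. It met the rail within 2 mm of the height I then expected.

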